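# Set the grinder's work rest with the gap gauge

## Task

Set the gap of the bench grinder's work rest with the stepped gauge from the wooden rack: lower its blade into the gap between the rest and the grinding stone, in front of the middle of the stone, and press it down gently until its shoulder sits firmly on the rest. Then let go of it and push the rest towards the stone until the blade is nipped firmly, but without force that could crack the stone, and leave the gauge standing there, nipped square and upright. Leave the scraper and the other things on the bench alone.

Things in the scene. Friction and masses are not known exactly. Their poses are not given: they have to be found in the camera images.
- gauge: Gap gauge, 140 g, standing in a rack slot: steel blade 5 mm thick (x), 24 wide (y), pointing down; steel shoulder block above it, z 30 to 38, y -17 to 17, jutting out on one side only (x -22 to 2.5 mm). Origin: middle of the blade's lower end, z up. The flush +x side goes towards the stone, the -x shoulder over the rest, its underside at z = 30. Let go, it balances on its shoulder.
- gauge_handle (a point): Centre of the gauge's black rectangular handle, which stands on the shoulder: 14 mm (gauge x) by 24 mm (y) by 38 mm (z). This point is at x -13, y 0, z 57 mm in the gauge's frame; axes as the gauge's.
- rest: Grinder's work rest on the robot's side of the stone: level dark steel plate 65 mm (x) by 90 (y), 8 thick, its top 134 mm above the bench. Origin: middle of its top edge next to the stone; x points to the stone, z up. Slides only along x with about 5 N friction and stays where left (so a firm nip lasts). Start gap to the stone 8 to 14 mm. A bar under it at y 23 to 30 mm runs back beside the stone.
- rest_lip (a point): Middle of the outer face of the turned-down lip along the rest's far edge from the stone (rest frame x -65, z -15 mm): 90 mm wide, 30 mm tall, reaching from the plate's top downwards; nothing tall stands in front of it or above the rest. Push here. Axes as the rest's.
- wheel: Grinding stone: fixed upright grey disc 150 mm across, 25 thick (y). Origin: middle of its rim nearest the rest, at axle height, 130 mm above the bench (4 below the rest's top). x, along the rest's x, points into the stone; axle at x = 75. Gap = x distance from rest origin to this origin. The motor, 58 mm radius on the same axle, begins at y = 58; the sheet guard covers only the stone's back.
- rack: Wooden block 60 x 120 mm, 45 mm high, fixed, with two slots 8 x 28 mm at x = 6 mm, y = 30 and -30 mm, in which gauge and scraper stand on their shoulders in either order, their x and y along the rack's. Origin: middle of its underside.
- scraper: Bystander in the rack's other slot: same blade, but a shoulder on both sides and a round black handle up to 98 mm above its blade's lower end. Origin: the middle of the blade's lower end.
- compound_bar: Bystander: red-brown bar of polishing compound, 36 x 110 x 25 mm, lying. Origin: middle of its underside.
- wire_wheel: Bystander: brass wire wheel lying flat, 126 mm across, 28 mm high with its nut. Origin: middle of its underside.
- oil_can: Bystander: green oil can, body 72 mm across, spout up to 200 mm. Origin: middle of its underside.
- tape_roll: Bystander: roll of paper tape lying flat, 100 mm across, 24 mm high. Origin: middle of its underside.
- cup_brush: Bystander: cup brush, 60 mm across, 54 mm high. Origin: middle of its underside.
- screwdriver: Bystander: yellow-handled screwdriver lying on the bench. Origin: near its middle, underside.
- wrench: Bystander: steel wrench lying on the bench. Origin: near its middle, underside.
There are look-alikes about, which are no part of the job. Leave any purple look-alike of the scraper alone.

How it is judged:
On the way, in this order (a step that is already met when the one before it is completed fails the run):
1. the gauge's blade is in the gap in front of the stone, upright, its shoulder pressed down on the rest by the gripper with more than 4 N (z of gauge in the frame of rest between -0.0325 and -0.028 m and y of gauge in the frame of wheel between -0.01 and 0.01 m and x of gauge in the frame of wheel between -0.016 and 0 m and x of gauge in the frame of rest above 0 m and angle between gauge's own z axis and vertical below 0.14 rad and angle between the x axis of gauge and the x axis of wheel, either way round below 0.2 rad and contact force between gauge and rest above 4 N and contact force between the fingers and gauge above 0.5 N), for 0.15 s.
2. the rest nips the blade against the stone with more than 4 N, the gripper off the gauge (z of gauge in the frame of rest between -0.0325 and -0.028 m and y of gauge in the frame of wheel between -0.01 and 0.01 m and x of gauge in the frame of wheel between -0.016 and 0 m and x of gauge in the frame of rest above 0 m and angle between gauge's own z axis and vertical below 0.14 rad and angle between the x axis of gauge and the x axis of wheel, either way round below 0.2 rad and x of rest in the frame of wheel above -0.0066 m and contact force between gauge and wheel above 4 N and contact force between the fingers and gauge below 0.2 N), for 0.2 s.
At the end, for the whole second after the job is handed in: The gauge stands still in the gap, released: shoulder on the rest (blade end 28 to 32.5 mm below its top), upright within 8 degrees, square to the stone within 11, within 10 mm of the stone's middle; the gap is the 5 mm of the blade, at most 6.6 mm, the blade still nipped (over 1.5 N) (z of gauge in the frame of rest between -0.0325 and -0.028 m and y of gauge in the frame of wheel between -0.01 and 0.01 m and x of gauge in the frame of wheel between -0.016 and 0 m and x of gauge in the frame of rest above 0 m and angle between gauge's own z axis and vertical below 0.14 rad and angle between the x axis of gauge and the x axis of wheel, either way round below 0.2 rad and x of rest in the frame of wheel above -0.0066 m and linear speed of gauge below 0.01 m/s and angular speed of gauge below 0.1 rad/s and contact force between the fingers and gauge below 0.1 N and contact force between gauge and wheel above 1.5 N); the robot touches nothing.
It fails at once if the blade is forced against the stone with more than 45 N (contact force between gauge and wheel above 45 N).
It fails at once if the gripper or gauge presses on the rest with more than 60 N (contact force between any of the fingers, gauge and rest above 60 N).
It fails at once if the robot strikes the stone (contact force between any of the fingers, the arm and wheel above 5 N).
It fails at once if the scraper or another bystander is moved by more than 30 mm (distance of any of scraper, compound_bar, wire_wheel, oil_can, tape_roll, cup_brush, screwdriver, wrench from where it was at the start of the episode above 0.03 m).
It also fails if it takes over 56 s, if anything falls off the work surface, if the arm or the gripper's body presses on something with over 40 N, if the wrist force passes 120 N, or if a joint passes its speed limit or range.

## Robot

A 7-joint arm with a two-finger parallel gripper is mounted at the origin on the work surface. World frame = base frame: x ahead of the robot, y to its left, z up, the work surface at z = 0. Lengths are in m, angles in rad, forces in N, time in s.
With the tool pointing down it reaches from about 0.4 to 0.85 m from the base axis. Payload 4.5 kg.
Tool frame: the origin (TCP) lies on the mounting face of the last link; the fingertips stand 166 mm ahead of it and the grasp point (between the pads) lies 147 mm ahead of it; y points along the fingers, z is the direction in which the jaws open and shut, and the axes are right-handed (so a half turn about y gives the same grasp; the last joint's range is limited). The gripper opens to 88 mm and grips with 3 to 60 N. Pads are 18 mm wide; open, the fingers measure 123 mm over their backs; the gripper's body (75 mm by 187 mm) begins 45 mm behind the grasp point.
Start: joints at [-1.101, 0.689, -0.195, 1.565, 0.157, 0.902, -0.215], TCP at [0.264, 0.567, 0.405] pointing down, gripper open.
Joint ranges: [-3.01, 3.01], [-0.46, 2.08], [-1.47, 1.51], [0.13, 2.56], [-1, 4.14], [0.04, 2.09], [-2.66, 2.66]. Speed limits (rad/s): [2.57, 2.57, 3.14, 3.14, 3.14, 3.14, 3.14].

## Interface

Orientations are given as a unit quaternion [x, y, z, w].
In Python, from plant import r gives the robot as it stands.
- The arm moves only by the tool arm_command, never from a script. Its argument "deltas" is a list of rows, each an object of numbers: "dx", "dy", "dz": the shift along the tool's x, y, z each as a share of 1000 mm, from -1 to 1; "wx", "wy", "wz": the turn, a rotation vector about the tool's x, y, z each as a share of 45 degrees, from -1 to 1. In form: [{"dx": .., "dy": .., "dz": .., "wx": .., "wy": .., "wz": ..}, ...]. A call has exactly 5 rows; each row is the pose to reach, as a shift and turn from the pose commanded when the call began, along the tool's axes at that moment; what a row does not reach only later rows make up. A row lasts 1/10 s, in which the tool goes at most 50 mm and 8.59 degrees, less where a joint would pass 70% of its speed; a pose out of reach is approached as far as the arm can. A call with a number of a shift or a turn outside -1 to 1 is refused whole. A call with a gripper value outside its range is refused whole. "claw" is the opening, from -1 (shut) to 1 (fully open), set as the call begins (left out, the last holds). The fingers move at their own pace and stop on an object; "grip_force" is the grip in N (left out, the last holds). Time passes only in rows, so rows that repeat a pose let the fingers close, or fill a call up. It gives the time, the measured TCP pose, the force and the opening at its end, in the units of the state.
- r.get_state(): the state, without advancing time (a new reading comes with each control period).
- r.snapshot(name): name is "scene" or "top" or "wrist"; returns the picture (384x512x3 uint8, red, green, blue); there is no depth.
- r.get_calibration(name): a dict with "vertical_fov" (degrees; the focal length in pixels is half the picture's height over the tangent of half this angle, whatever the lens; pixels are square), "cx", "cy" (the principal point, pixels), "k1" (the pictures are not rectified: a ray, as slopes to the right and down, at radius r is drawn at 1 + k1 r^2 times it, then the intrinsics apply), "R" (3x3) and "t" (3): a world point X has camera coordinates R X + t. Camera axes: x right, y down, z forward; pixel columns grow to the right and rows downward; lengths in m; the calibration is good to about 2 mm. A picture is of the moment at which its call begins: read the wrist's pose just before it. get_calibration takes no time and is no camera call; for the wrist camera it gives the pose at the moment of the call.
- r.finish_job(): hands the job in, once; it reports no verdict.
The state is a dict: "clock": time; "q": joint angles; "qd": joint speeds; "joint_torque": joint torques, N m; "tool_pos": TCP position; "eef_rot": TCP orientation; "contact_force": force on the tool from outside, world axes, zero at the start; "moment": the same for the moment, N m; "opening": opening from 0.0 (shut) to 1.0 (fully open).
Only numpy, scipy, OpenCV 4.12 (cv2) and the standard library are available. Lean on these libraries where they do the work, as an engineer would, in place of code of your own. Each camera call takes 0.05 s, during which the arm holds its last target.

## Working session

There is one attempt and no reset: what is moved stays moved. The work goes in short steps, Python scripts to look and compute and a tool call to move; the robot and the scene stay as the last step left them, time stands still between calls to the robot, and variables do not carry over. Pictures are saved under pics/ and viewed, and the job is handed in when it is done.

Besides the shell and the picture viewer there is one more tool, called by a JSON object that holds its "api" and its "payload". arm_command: Moves the arm, as the interface text tells. Shift numbers are shares of 1000 mm and turn numbers shares of 45 degrees, none past 1 either way. Its arguments: {"type":"object","properties":{"deltas":{"type":"array","items":{"type":"object","properties":{"dx":{"type":"number","minimum":-1,"maximum":1},"dy":{"type":"number","minimum":-1,"maximum":1},"dz":{"type":"number","minimum":-1,"maximum":1},"wx":{"type":"number","minimum":-1,"maximum":1},"wy":{"type":"number","minimum":-1,"maximum":1},"wz":{"type":"number","minimum":-1,"maximum":1}}}},"claw":{"type":"number"},"grip_force":{"type":"number"}},"required":["deltas"]}

```bash
ls; mkdir -p pics; python3 - <<'E'
from plant import r
import cv2
print(r.get_state())
for n in ["scene","top","wrist"]:
    c=r.get_calibration(n);print(n,c)
    im=r.snapshot(n);cv2.imwrite(f"pics/{n}0.png",im[:,:,::-1])
E
```

```text
pics
{'clock': 0.0, 'q': array([-1.10120666,  0.68998101, -0.19451845,  1.5663442 ,  0.15728429,
        0.90250307, -0.21510906]), 'qd': array([-0.00045074, -0.00134517,  0.00072842,  0.0007151 , -0.00251546,
       -0.00094689, -0.00014012]), 'joint_torque': array([-2.45878928e-04, -5.27559292e+01, -1.26659866e+00, -1.53432387e+01,
       -5.25467203e-02,  6.54935764e-03,  1.53907226e-04]), 'tool_pos': array([0.263711  , 0.56627537, 0.40391168]), 'eef_rot': array([ 0.69103684, -0.15293397,  0.15273543, -0.68974718]), 'contact_force': array([-0.48202448, -0.17728379,  0.18580839]), 'moment': array([-0.02055565,  0.03468957,  0.00382429]), 'opening': 1.000362644638331}
scene {'vertical_fov': 46.20935810135462, 'cx': 257.2695794947188, 'cy': 198.39148033832458, 'k1': -0.09653429320026674, 'R': array([[-0.04058057,  0.99910775,  0.01170103],
       [ 0.76369133,  0.03856592, -0.6444286 ],
       [-0.64430487, -0.01721531, -0.76457496]]), 't': array([ 0.03463891, -0.37471421,  1.69735619])}
top {'vertical_fov': 52.58001852234912, 'cx': 253.1252123413232, 'cy': 198.3108234725422, 'k1': -0.10144068042673046, 'R': array([[-0.01383213, -0.99990159, -0.00233998],
       [-0.99530896,  0.01399262, -0.09573024],
       [ 0.09575356,  0.00100485, -0.99540456]]), 't': array([-0.0386586 ,  0.5747692 ,  1.09393359])}
wrist {'vertical_fov': 68.21888729656027, 'cx': 252.5901120189364, 'cy': 192.3781604132349, 'k1': -0.009006345562790728, 'R': array([[ 0.42137618,  0.90688321, -0.00222713],
       [ 0.85898575, -0.39833103,  0.32167667],
       [ 0.29083603, -0.13745996, -0.94684696]]), 't': array([-0.62396478, -0.04465318,  0.39018957])}
```

View pics/scene0.png

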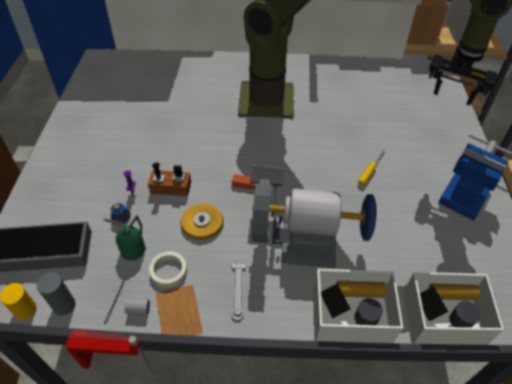

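View pics/top0.png

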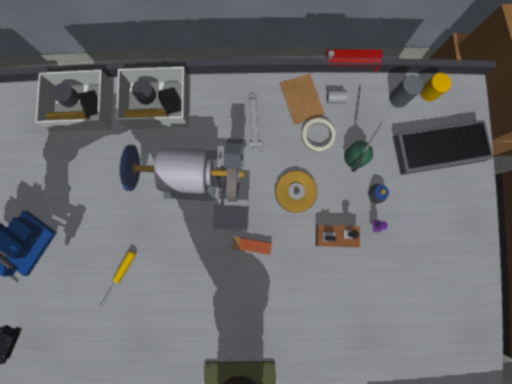

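View pics/wrist0.png

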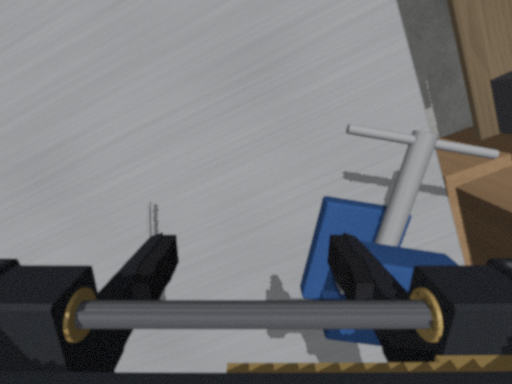

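```bash
cat > h.py <<'E'
import numpy as np, cv2
from scipy.spatial.transform import Rotation as Rot
def K(c):
    f=192/np.tan(np.radians(c["vertical_fov"])/2); return f
def ray(c,u,v):
    f=K(c); d=np.array([(u-c["cx"])/f,(v-c["cy"])/f]); s=d.copy()
    for _ in range(20): s=d/(1+c["k1"]*(s@s))
    R=np.array(c["R"]);o=-R.T@c["t"]; w=R.T@np.array([s[0],s[1],1]); return o,w/np.linalg.norm(w)
def plane(c,u,v,z):
    o,d=ray(c,u,v); return o+d*(z-o[2])/d[2]
def proj(c,X):
    p=np.array(c["R"])@np.array(X)+c["t"]; s=p[:2]/p[2]; s=s*(1+c["k1"]*(s@s)); f=K(c)
    return np.array([c["cx"]+f*s[0],c["cy"]+f*s[1]])
def tri(obs):
    A=np.zeros((3,3));b=np.zeros(3)
    for c,u,v in obs:
        o,d=ray(c,u,v);P=np.eye(3)-np.outer(d,d);A+=P;b+=P@o
    X=np.linalg.solve(A,b); return X,[np.linalg.norm(np.cross(X-ray(c,u,v)[0],ray(c,u,v)[1])) for c,u,v in obs]
def crop(src,dst,x0,y0,x1,y1,s):
    im=cv2.imread(src)[y0:y1,x0:x1]; cv2.imwrite(dst,cv2.resize(im,None,fx=s,fy=s,interpolation=cv2.INTER_CUBIC))
E
python3 - <<'E'
from h import *
crop("pics/top0.png","pics/t0a.png",190,120,290,220,6)
crop("pics/top0.png","pics/t0b.png",300,200,400,260,8)
crop("pics/scene0.png","pics/s0a.png",230,150,330,250,6)
crop("pics/scene0.png","pics/s0b.png",110,140,210,210,8)
from plant import r
ct=r.get_calibration("top")
for n,u,v,z in [("rackTL",317,225,.045),("rackTR",360,225,.045),("rackBR",360,247,.045),("rest",232,217,.134),("wheel",232,170,.2),("bar",254,246,.025)]: print(n,plane(ct,u,v,z))
E
```

```text
rackTL [ 0.49408827 -0.22636934  0.045     ]
rackTR [ 0.49199393 -0.34948026  0.045     ]
rackBR [ 0.42977167 -0.34732011  0.045     ]
rest [0.51589299 0.00881833 0.134     ]
wheel [0.62825316 0.00413708 0.2       ]
bar [ 0.43724863 -0.04727403  0.025     ]
```

View pics/t0a.png

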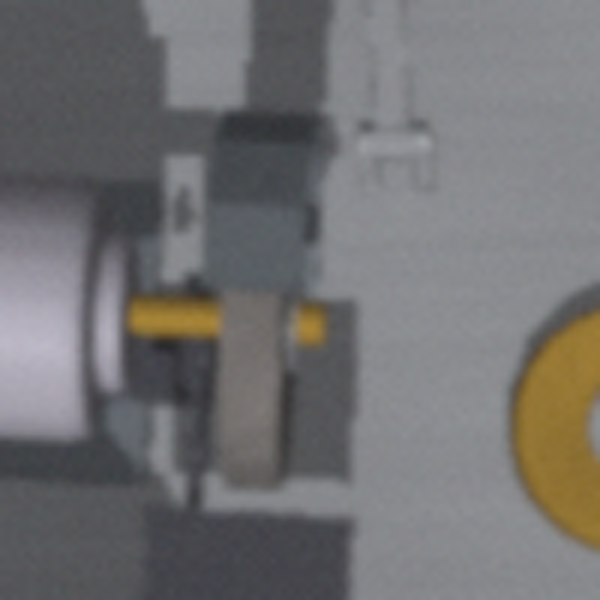

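View pics/t0b.png

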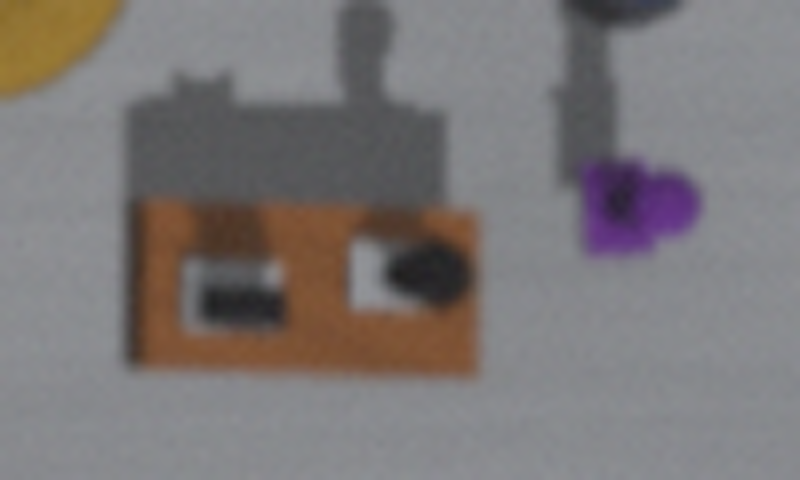

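View pics/s0a.png

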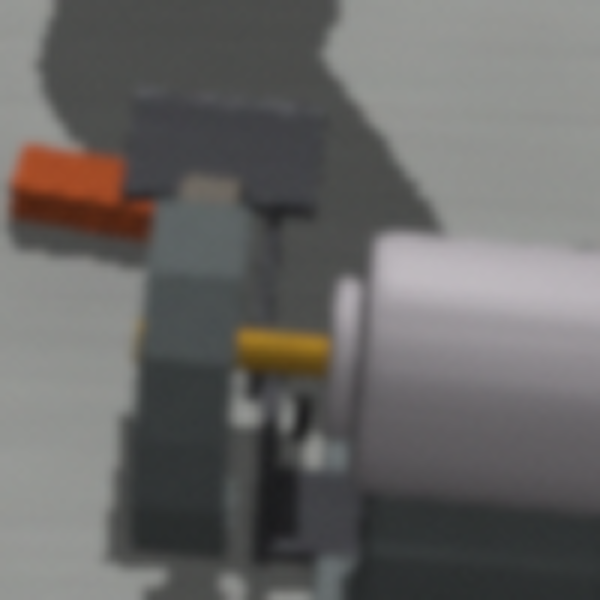

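View pics/s0b.png

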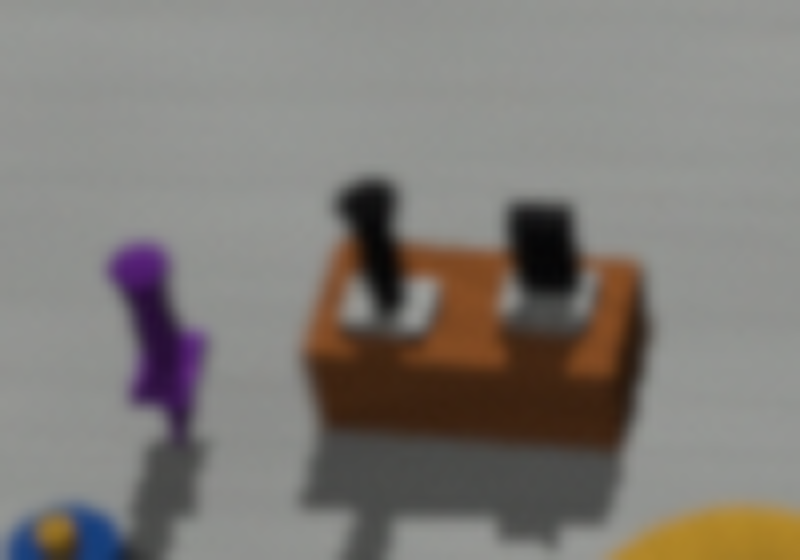

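```bash
python3 - <<'E'
from h import *
from plant import r
ct=r.get_calibration("top");cs=r.get_calibration("scene")
print("handle top",tri([(ct,330.4,238.1),(cs,177.5,166)]), plane(ct,330.4,238.1,.091))
P=[plane(ct,u,v,.045) for u,v in [(317.2,225.4),(360,226.2),(360,247.2),(317.5,246.2)]]
print(np.mean(P,0)); 
for a,b in [(0,1),(3,2),(0,3),(1,2)]: d=P[b]-P[a]; print(np.linalg.norm(d),np.degrees(np.arctan2(d[1],d[0])))
for c,u,v in [(cs,252.5,165.5),(cs,284.5,169),(cs,251,182.5)]:print("rest",plane(c,u,v,.134))
s=r.get_state();R=Rot.from_quat(s["eef_rot"]);print(R.as_matrix().round(3))
crop("pics/top0.png","pics/t0c.png",195,180,275,265,7)
cw=r.get_calibration("wrist");o=-np.array(cw["R"]).T@cw["t"]
print("cam in tool",R.inv().apply(o-s["tool_pos"]),"\n",(np.array(cw["R"])@R.as_matrix()).round(3))
E
```

```text
handle top (array([ 0.45699282, -0.25433996,  0.09442636]), [np.float64(0.0005726286719485756), np.float64(0.0005726286719485094)]) [ 0.45691562 -0.25443077  0.091     ]
[ 0.4612798  -0.28744443  0.045     ]
0.12252702552465772 -92.03972023867405
0.12119937647449813 -92.44329831699648
0.058578003565851924 179.32022303972167
0.05941522659929641 178.01774531948053
rest [ 0.48225188 -0.0302866   0.134     ]
rest [0.49133448 0.06113037 0.134     ]
rest [ 0.54786033 -0.03131368  0.134     ]
[[ 0.907 -0.     0.422]
 [-0.422 -0.001  0.907]
 [ 0.    -1.    -0.001]]
cam in tool [-8.37950774e-02  2.15656863e-02  7.11255054e-05] 
 [[-0.001  0.001  1.   ]
 [ 0.947 -0.322  0.001]
 [ 0.322  0.947 -0.   ]]
```

View pics/t0c.png

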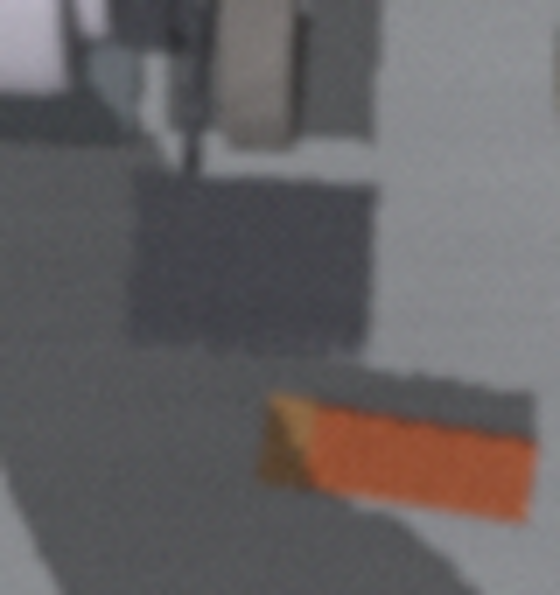

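```bash
cat >> h.py <<'E'
def Rdown(yaw):
    return Rot.from_matrix(np.array([[1,0,0],[0,0,1],[0,-1,0]]).T*1.0) if False else Rot.from_euler('z',yaw,degrees=True)*Rot.from_matrix([[1,0,0],[0,0,1],[0,-1,0]])
def delta(s,pos,yaw,cmd=None):
    R=Rot.from_quat(s["eef_rot"]); d=R.inv().apply(np.array(pos)-s["tool_pos"]); w=(R.inv()*Rdown(yaw)).as_rotvec()/(np.pi/4)
    return d.round(4),w.round(4)
E
python3 - <<'E'
from h import *
from plant import r
s=r.get_state()
for n in["top","scene"]:
  pass
print(Rdown(0).as_matrix())
print(delta(s,[.45,.25,.40],-2),delta(s,[.42,-.256,.36],-2))
E
```

```text
[[ 1.  0.  0.]
 [ 0.  0.  1.]
 [ 0. -1.  0.]]
(array([ 0.3024,  0.0044, -0.2082]), array([ 1.700e-03, -5.104e-01, -2.000e-04])) (array([ 0.4887,  0.0451, -0.6795]), array([ 1.700e-03, -5.104e-01, -2.000e-04]))
```

{"api": "arm_command", "payload": {"deltas": [{"dx":0.04,"dz":-0.027,"wy":-0.1},{"dx":0.08,"dz":-0.055,"wy":-0.2},{"dx":0.12,"dz":-0.083,"wy":-0.3},{"dx":0.16,"dz":-0.11,"wy":-0.4},{"dx":0.2,"dz":-0.138,"wy":-0.51}], "claw": 0.0, "grip_force": 20}}

```text
invalid input at $.deltas[0]: expected keys dx, dy, dz, wx, wy, wz
```

```bash
python3 - <<'E'
from h import *
from plant import r
s=r.get_state();print(s["clock"],s["tool_pos"],s["q"],s["contact_force"])
print(delta(s,[.44,-.03,.40],-2),delta(s,[.42,-.256,.36],-2))
E
```

```text
0.15 [0.26376074 0.56636104 0.40410983] [-1.10118752  0.68978705 -0.19452695  1.56605614  0.1573203   0.902499
 -0.21510416] [-0.24841443 -0.41622448 -0.65744099]
(array([ 0.4115,  0.0048, -0.4662]), array([ 1.700e-03, -5.104e-01, -2.000e-04])) (array([ 0.4887,  0.0451, -0.6795]), array([ 1.700e-03, -5.104e-01, -2.000e-04]))
```

{"api": "arm_command", "payload": {"deltas": [{"dx":0.04,"dy":0,"dz":-0.027,"wx":0,"wy":-0.1,"wz":0},{"dx":0.08,"dy":0,"dz":-0.055,"wx":0,"wy":-0.2,"wz":0},{"dx":0.12,"dy":0,"dz":-0.083,"wx":0,"wy":-0.3,"wz":0},{"dx":0.16,"dy":0,"dz":-0.11,"wx":0,"wy":-0.4,"wz":0},{"dx":0.2,"dy":0,"dz":-0.138,"wx":0,"wy":-0.51,"wz":0}], "claw": 0.0, "grip_force": 20}}

```text
clock: 0.65
tool_pos: [0.3876, 0.3554, 0.4046]
eef_rot: [0.707, -0.011, 0.011, -0.707]
contact_force: [0.7, 0.4, -0.3]
opening: 0.57
```

```bash
python3 - <<'E'
from h import *
from plant import r
s=r.get_state();print(s["clock"],s["tool_pos"],s["q"],s["contact_force"])
print(delta(s,[.44,-.03,.40],-2),delta(s,[.42,-.256,.36],-2))
E
```

```text
0.65 [0.38757182 0.35536093 0.40460765] [-0.61419212  0.57242603 -0.34407768  1.85881524  0.26989857  0.75592291
  0.43392759] [ 0.68807721  0.38714358 -0.26921451]
(array([ 0.0645,  0.0047, -0.3835]), array([0.0002, 0.0044, 0.0002])) (array([ 0.0516,  0.0447, -0.61  ]), array([0.0002, 0.0044, 0.0002]))
```

{"api": "arm_command", "payload": {"deltas": [{"dx":0.01,"dy":0,"dz":-0.05,"wx":0,"wy":0,"wz":0},{"dx":0.02,"dy":0,"dz":-0.1,"wx":0,"wy":0,"wz":0},{"dx":0.03,"dy":0,"dz":-0.148,"wx":0,"wy":0,"wz":0},{"dx":0.04,"dy":0,"dz":-0.196,"wx":0,"wy":0,"wz":0},{"dx":0.05,"dy":0,"dz":-0.244,"wx":0,"wy":0,"wz":0}]}}

```text
clock: 1.15
tool_pos: [0.4282, 0.1094, 0.4047]
eef_rot: [0.707, -0.012, 0.012, -0.707]
contact_force: [-0.0, 1.0, 0.3]
opening: 0.501
```

{"api": "arm_command", "payload": {"deltas": [{"dx":0,"dy":0,"dz":-0.05,"wx":0,"wy":0,"wz":0},{"dx":0,"dy":0,"dz":-0.1,"wx":0,"wy":0,"wz":0},{"dx":0,"dy":0,"dz":-0.15,"wx":0,"wy":0,"wz":0},{"dx":0,"dy":0,"dz":-0.2,"wx":0,"wy":0,"wz":0},{"dx":0,"dy":0,"dz":-0.25,"wx":0,"wy":0,"wz":0}]}}

```text
clock: 1.65
tool_pos: [0.419, -0.1404, 0.4047]
eef_rot: [-0.707, 0.012, -0.012, 0.707]
contact_force: [1.9, -0.6, 0.3]
opening: 0.498
```

```bash
python3 - <<'E'
from h import *
from plant import r
s=r.get_state();print(s["clock"],s["tool_pos"],s["q"],s["contact_force"])
c=r.get_calibration("wrist");cv2.imwrite("pics/w1.png",r.snapshot("wrist")[:,:,::-1])
print(delta(s,[.42,-.256,.34],-2))
E
```

```text
1.65 [ 0.41899903 -0.1404031   0.40473646] [ 0.4949396   0.47809266 -0.4084406   2.0854404   0.31271677  0.63562147
  1.40926756] [ 1.93165516 -0.6041356   0.26577222]
(array([ 0.005 ,  0.0647, -0.1155]), array([-0.0001, -0.0003,  0.0002]))
```

{"api": "arm_command", "payload": {"deltas": [{"dx":0,"dy":0.02,"dz":-0.04,"wx":0,"wy":0,"wz":0},{"dx":0,"dy":0.04,"dz":-0.08,"wx":0,"wy":0,"wz":0},{"dx":0,"dy":0.06,"dz":-0.115,"wx":0,"wy":0,"wz":0},{"dx":0,"dy":0.065,"dz":-0.115,"wx":0,"wy":0,"wz":0},{"dx":0,"dy":0.065,"dz":-0.115,"wx":0,"wy":0,"wz":0}]}}

```text
clock: 2.2
tool_pos: [0.415, -0.2535, 0.3387]
eef_rot: [-0.707, 0.014, -0.012, 0.707]
contact_force: [0.7, 0.5, -0.1]
opening: 0.501
```

```bash
python3 - <<'E'
from h import *
from plant import r
import json
s=r.get_state();print(s["clock"],s["tool_pos"],s["contact_force"])
c=r.get_calibration("wrist");cv2.imwrite("pics/w2.png",r.snapshot("wrist")[:,:,::-1])
json.dump({k:np.array(v).tolist() for k,v in c.items()},open("w2.json","w"))
E
```

```text
2.2 [ 0.41497643 -0.25345454  0.33872694] [ 0.65548957  0.46889856 -0.07207726]
```

View pics/w2.png

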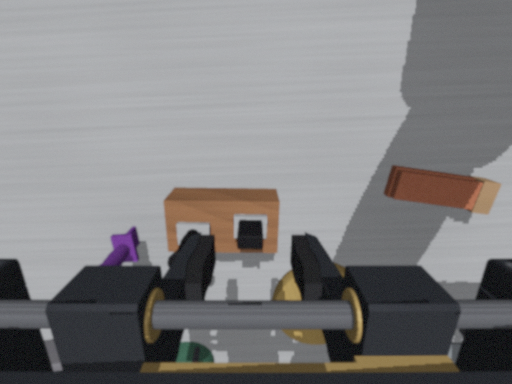

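View pics/w1.png

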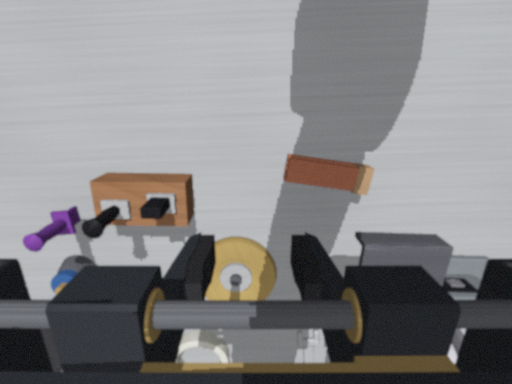

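```bash
python3 - <<'E'
from h import *
crop("pics/w2.png","pics/w2a.png",150,175,300,275,5)
E
```

```text
(no output)
```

View pics/w2a.png

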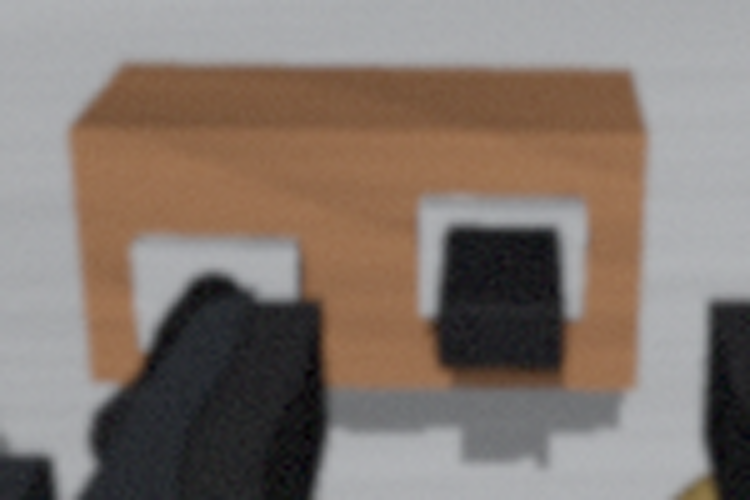

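```bash
python3 - <<'E'
from h import *
import json
from plant import r
c=json.load(open("w2.json"));ct=r.get_calibration("top")
f=lambda u,v:(150+u/5,175+v/5)
for n,u,v,z in [("hc",500,336,.091),("hTL",441,306,.091),("hTR",562,306,.091),("hBL",438,367,.091),("hBR",561,368,.091),("shL",420,197,.053),("shR",586,199,.053),("rkL",72,128,.045),("rkR",645,133,.045),("rkBR",635,388,.045),("rkBL",92,380,.045)]:
    print(n,plane(c,*f(u,v),z))
print(tri([(c,*f(500,336)),(ct,330.4,238.1)]))
E
```

```text
hc [ 0.45447573 -0.25692415  0.091     ]
hTL [ 0.44810967 -0.26717319  0.091     ]
hTR [ 0.4488979  -0.24567321  0.091     ]
hBL [ 0.46034537 -0.2683589   0.091     ]
hBR [ 0.46136446 -0.24616566  0.091     ]
shL [ 0.44307904 -0.27294922  0.053     ]
shR [ 0.44474388 -0.23943172  0.053     ]
rkL [ 0.42857905 -0.34401464  0.045     ]
rkR [ 0.43395106 -0.22672209  0.045     ]
rkBR [ 0.4933598  -0.22927543  0.045     ]
rkBL [ 0.48707703 -0.34762631  0.045     ]
(array([ 0.45709858, -0.25629797,  0.08560197]), [np.float64(0.0008267433458408459), np.float64(0.0008267433458408216)])
```

```bash
python3 - <<'E'
from h import *
from plant import r
s=r.get_state();print(s["tool_pos"],s["q"]);print(delta(s,[.4545,-.2568,.29],-2.6),delta(s,[.4545,-.2568,.227],-2.6))
E
```

```text
[ 0.41553714 -0.25241751  0.33949255] [ 0.67463934  0.63339665 -0.35354182  2.03699512  0.40839414  0.53934282
  1.56604028]
(array([ 0.0391,  0.0495, -0.0031]), array([-0.0016,  0.0138, -0.0007])) (array([ 0.0392,  0.1125, -0.0032]), array([-0.0016,  0.0138, -0.0007]))
```

{"api": "arm_command", "payload": {"deltas": [{"dx":0.02,"dy":0.02,"dz":-0.002,"wx":0,"wy":0.014,"wz":0},{"dx":0.039,"dy":0.04,"dz":-0.004,"wx":0,"wy":0.014,"wz":0},{"dx":0.039,"dy":0.05,"dz":-0.004,"wx":0,"wy":0.014,"wz":0},{"dx":0.039,"dy":0.05,"dz":-0.004,"wx":0,"wy":0.014,"wz":0},{"dx":0.039,"dy":0.05,"dz":-0.004,"wx":0,"wy":0.014,"wz":0}]}}

```text
clock: 2.75
tool_pos: [0.4536, -0.2579, 0.2903]
eef_rot: [-0.707, 0.016, -0.016, 0.707]
contact_force: [-0.1, -0.4, 0.6]
opening: 0.501
```

```bash
python3 - <<'E'
from h import *
from plant import r
import json
c=r.get_calibration("wrist");cv2.imwrite("pics/w3.png",r.snapshot("wrist")[:,:,::-1])
json.dump({k:np.array(v).tolist() for k,v in c.items()},open("w3.json","w"))
s=r.get_state();print(s["tool_pos"],s["q"]);print(delta(s,[.4545,-.2568,.227],-2.6))
E
```

```text
[ 0.45363045 -0.25818016  0.29053813] [ 0.61144901  0.74589886 -0.30010461  1.97219555  0.44331718  0.48724273
  1.51580122]
(array([0.0008, 0.0635, 0.0014]), array([ 0.0002, -0.0003, -0.0003]))
```

View pics/w3.png

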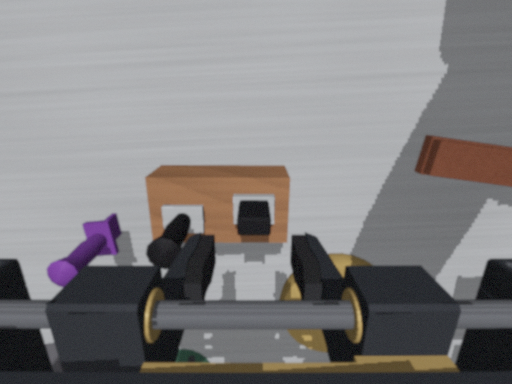

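{"api": "arm_command", "payload": {"deltas": [{"dx":0.001,"dy":0.02,"dz":0.001,"wx":0,"wy":0,"wz":0},{"dx":0.001,"dy":0.04,"dz":0.001,"wx":0,"wy":0,"wz":0},{"dx":0.001,"dy":0.055,"dz":0.001,"wx":0,"wy":0,"wz":0},{"dx":0.001,"dy":0.063,"dz":0.001,"wx":0,"wy":0,"wz":0},{"dx":0.001,"dy":0.063,"dz":0.001,"wx":0,"wy":0,"wz":0}]}}

```text
clock: 3.3
tool_pos: [0.4549, -0.2576, 0.2266]
eef_rot: [-0.707, 0.017, -0.016, 0.707]
contact_force: [0.7, 0.5, -0.7]
opening: 0.499
```

```bash
python3 - <<'E'
from h import *
from plant import r
import json
c=r.get_calibration("wrist");cv2.imwrite("pics/w4.png",r.snapshot("wrist")[:,:,::-1])
json.dump({k:np.array(v).tolist() for k,v in c.items()},open("w4.json","w"))
s=r.get_state();print(s["tool_pos"],s["contact_force"]);print(delta(s,[.4545,-.2568,.227],-2.6))
E
```

```text
[ 0.45512026 -0.25771968  0.22714128] [ 1.34641088 -0.16908701  0.0918008 ]
(array([-0.0007,  0.0001,  0.0009]), array([ 0.0001, -0.0011, -0.0001]))
```

View pics/w4.png

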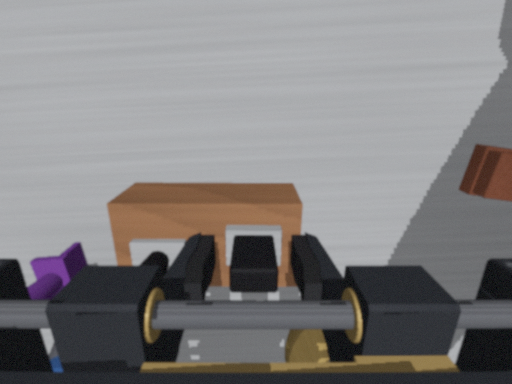

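```bash
python3 - <<'E'
from h import *
import json
crop("pics/w4.png","pics/w4a.png",190,215,320,305,6)
E
```

```text
(no output)
```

View pics/w4a.png

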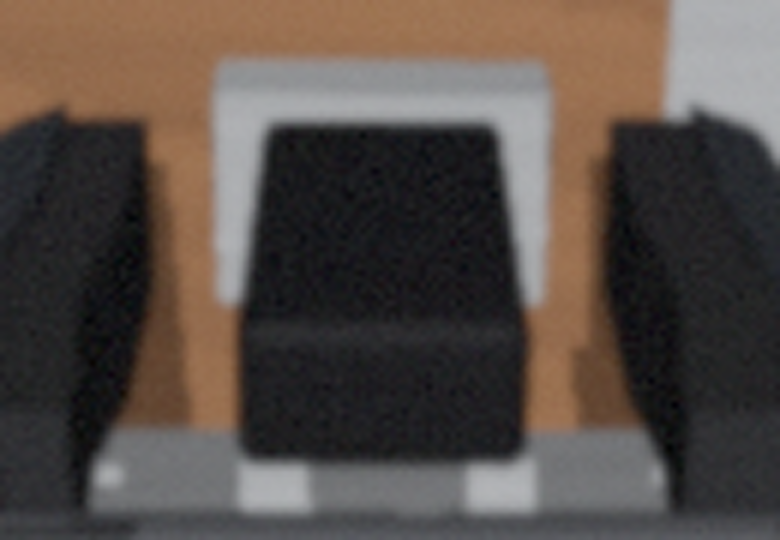

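```bash
python3 - <<'E'
from h import *
import json
c=json.load(open("w4.json"));f=lambda u,v:(190+u/6,215+v/6)
for n,u,v,z,g in [("hn",383,326,.091,-20),("hf",383,456,.091,-6),("hb",380,127,.053,-20),("sh",382,88,.053,-22),("shL",215,88,.053,-22),("shR",551,88,.053,-22),("fingL",105,122,.061,0),("fingR",650,122,.061,0)]:
    p=plane(c,*f(u,v),z);print(n,p, "handle x",p[0]-(g+13)/1000)
E
```

```text
hn [ 0.44777153 -0.25671039  0.091     ] handle x 0.45477152949087823
hf [ 0.45992752 -0.25724661  0.091     ] handle x 0.4529275203653493
hb [ 0.45020726 -0.25696292  0.053     ] handle x 0.4572072616557469
sh [ 0.44592495 -0.25657365  0.053     ] handle x 0.4549249547674338
shL [ 0.44517664 -0.27306476  0.053     ] handle x 0.45417663753989124
shR [ 0.44668656 -0.23988519  0.053     ] handle x 0.4556865552572784
fingL [ 0.44435287 -0.28269006  0.061     ] handle x 0.43135286736085376
fingR [ 0.4466897  -0.23132781  0.061     ] handle x 0.4336897030966201
```

{"api": "arm_command", "payload": {"deltas": [{"dx":0,"dy":0,"dz":0.001,"wx":0,"wy":0,"wz":0},{"dx":0,"dy":0,"dz":0.001,"wx":0,"wy":0,"wz":0},{"dx":0,"dy":0,"dz":0.001,"wx":0,"wy":0,"wz":0},{"dx":0,"dy":0,"dz":0.001,"wx":0,"wy":0,"wz":0},{"dx":0,"dy":0,"dz":0.001,"wx":0,"wy":0,"wz":0}], "claw": -1, "grip_force": 30}}

```text
clock: 3.85
tool_pos: [0.4555, -0.2568, 0.2273]
eef_rot: [0.707, -0.016, 0.017, -0.707]
contact_force: [-0.4, 0.2, 6.8]
opening: 0.267
```

{"api": "arm_command", "payload": {"deltas": [{"dx":0,"dy":-0.01,"dz":0,"wx":0,"wy":0,"wz":0},{"dx":0,"dy":-0.025,"dz":0,"wx":0,"wy":0,"wz":0},{"dx":0,"dy":-0.045,"dz":0,"wx":0,"wy":0,"wz":0},{"dx":0,"dy":-0.07,"dz":0,"wx":0,"wy":0,"wz":0},{"dx":0,"dy":-0.1,"dz":0,"wx":0,"wy":0,"wz":0}]}}

```text
clock: 4.35
tool_pos: [0.4547, -0.2566, 0.3273]
eef_rot: [-0.707, 0.017, -0.016, 0.707]
contact_force: [-0.6, -0.7, -2.2]
opening: 0.269
```

```bash
python3 - <<'E'
from h import *
from plant import r
import json
c=r.get_calibration("wrist");cv2.imwrite("pics/w5.png",r.snapshot("wrist")[:,:,::-1])
json.dump({k:np.array(v).tolist() for k,v in c.items()},open("w5.json","w"))
s=r.get_state();print(s["tool_pos"],s["contact_force"],s["opening"]);print(delta(s,[.43,-.0,.38],-3))
crop("pics/w5.png","pics/w5a.png",130,200,390,320,3)
E
```

```text
[ 0.45604885 -0.25703832  0.33182872] [ 0.88958264 -0.2289018   0.77320889] 0.27004387678078634
(array([-0.0377, -0.0489,  0.2554]), array([0.0028, 0.0076, 0.0065]))
```

View pics/w5a.png

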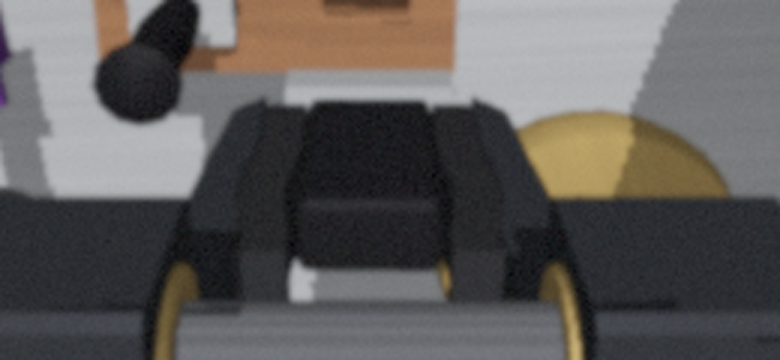

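```bash
python3 - <<'E'
from h import *
from plant import r
c=r.get_calibration("top")
for u,v,z in [(231.7,200.8,.13),(244,174,.13)]: print(plane(c,u,v,z))
s=r.get_state();print(delta(s,[.635,-.1,.36],-3))
E
```

```text
[0.55855461 0.00945013 0.13      ]
[ 0.62907339 -0.02359561  0.13      ]
(array([ 0.1716, -0.0277,  0.1651]), array([0.0028, 0.0076, 0.0065]))
```

{"api": "arm_command", "payload": {"deltas": [{"dx":0.03,"dy":-0.018,"dz":0.03,"wx":0.003,"wy":0.008,"wz":0.006},{"dx":0.064,"dy":-0.03,"dz":0.062,"wx":0.003,"wy":0.008,"wz":0.006},{"dx":0.098,"dy":-0.03,"dz":0.095,"wx":0.003,"wy":0.008,"wz":0.006},{"dx":0.133,"dy":-0.03,"dz":0.128,"wx":0.003,"wy":0.008,"wz":0.006},{"dx":0.165,"dy":-0.03,"dz":0.16,"wx":0.003,"wy":0.008,"wz":0.006}]}}

```text
clock: 4.9
tool_pos: [0.6286, -0.103, 0.357]
eef_rot: [-0.706, 0.02, -0.017, 0.708]
contact_force: [0.6, -0.1, -1.8]
opening: 0.266
```

{"api": "arm_command", "payload": {"deltas": [{"dx":0.006,"dy":0,"dz":0.005,"wx":0,"wy":0,"wz":0},{"dx":0.006,"dy":0,"dz":0.005,"wx":0,"wy":0,"wz":0},{"dx":0.006,"dy":0,"dz":0.005,"wx":0,"wy":0,"wz":0},{"dx":0.006,"dy":0,"dz":0.005,"wx":0,"wy":0,"wz":0},{"dx":0.006,"dy":0,"dz":0.005,"wx":0,"wy":0,"wz":0}]}}

```text
clock: 5.4
tool_pos: [0.6329, -0.1016, 0.3568]
eef_rot: [-0.706, 0.021, -0.017, 0.707]
contact_force: [-0.7, 0.1, -1.9]
opening: 0.267
```

```bash
cat >> h.py <<'E'
def shot(n,name="wrist"):
    from plant import r
    import json
    c=r.get_calibration(name);cv2.imwrite(f"pics/{n}.png",r.snapshot(name)[:,:,::-1])
    json.dump({k:np.array(v).tolist() for k,v in c.items()},open(f"{n}.json","w"))
    s=r.get_state();print(s["clock"],s["tool_pos"],Rot.from_quat(s["eef_rot"]).as_matrix().round(4).tolist(),s["contact_force"].round(2),s["opening"]); return s,c
E
python3 - <<'E'
from h import *
s,c=shot("w6")
E
```

```text
5.45 [ 0.63306395 -0.10127216  0.3567887 ] [[0.9985, -0.0052, 0.0545], [-0.0545, 0.002, 0.9985], [-0.0053, -1.0, 0.0017]] [-0.94 -0.51 -1.9 ] 0.26754015356480765
```

View pics/w6.png

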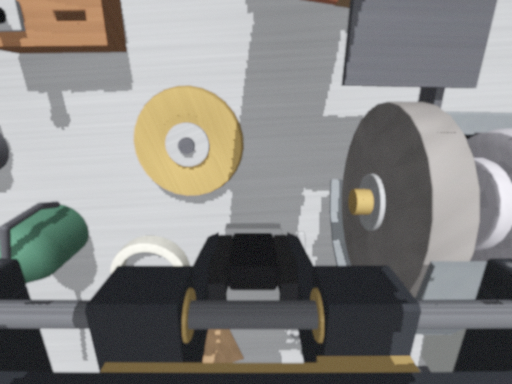

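```bash
python3 - <<'E'
from h import *
crop("pics/w6.png","pics/w6a.png",335,40,505,140,4.5)
E
```

```text
(no output)
```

View pics/w6a.png

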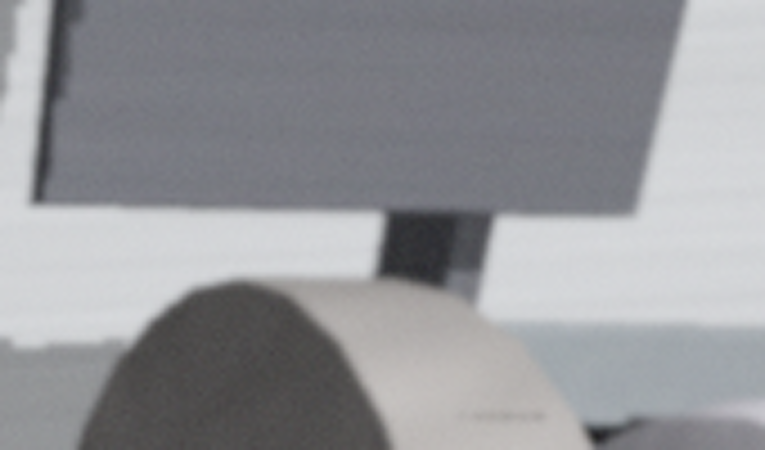

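```bash
python3 - <<'E'
from h import *
import json
c=json.load(open("w6.json"));f=lambda u,v:(335+u/4.5,40+v/4.5)
o=-np.array(c["R"]).T@c["t"];print("cam",o)
L=plane(c,*f(45,204),.134);Rr=plane(c,*f(635,213),.134)
a=plane(c,*f(240,281),.13);b=plane(c,*f(388,279),.13)
LL=plane(c,*f(62,0),.134);RR=plane(c,*f(687,0),.134)
print(L,Rr,"\n",a,b)
d=Rr-L;print("rest width",np.linalg.norm(d),"yaw",np.degrees(np.arctan2(-d[0],d[1])))
for p,q in[(LL,L),(RR,Rr)]: e=q-p;print("side yaw",np.degrees(np.arctan2(e[1],e[0])))
d=b-a;print("wheel w",np.linalg.norm(d),"yaw",np.degrees(np.arctan2(-d[0],d[1])))
E
```

```text
cam [ 0.54910969 -0.09704647  0.33563474]
[ 0.54434479 -0.03482261  0.134     ] [0.55007341 0.05351235 0.134     ] 
 [ 0.55698362 -0.00297472  0.13      ] [0.55786119 0.01990454 0.13      ]
rest width 0.08852051160381441 yaw -3.710502987185452
side yaw -2.447317427392747
side yaw -4.165621405360416
wheel w 0.022896080923761195 yaw -2.196581891443511
```

```bash
python3 - <<'E'
from h import *
from plant import r
s=r.get_state();print(delta(s,[.535,-.1,.375],-3.4));print(delta(s,[.5396,.0098,.375],-3.4))
E
```

```text
(array([-0.0981, -0.0177, -0.004 ]), array([-0.0021,  0.0062, -0.0068]))
(array([-0.0995, -0.0175,  0.1058]), array([-0.0021,  0.0062, -0.0068]))
```

{"api": "arm_command", "payload": {"deltas": [{"dx":-0.025,"dy":-0.009,"dz":0,"wx":-0.002,"wy":0.006,"wz":-0.007},{"dx":-0.06,"dy":-0.018,"dz":0,"wx":-0.002,"wy":0.006,"wz":-0.007},{"dx":-0.1,"dy":-0.018,"dz":0,"wx":-0.002,"wy":0.006,"wz":-0.007},{"dx":-0.1,"dy":-0.018,"dz":0.025,"wx":-0.002,"wy":0.006,"wz":-0.007},{"dx":-0.1,"dy":-0.018,"dz":0.06,"wx":-0.002,"wy":0.006,"wz":-0.007}]}}

```text
clock: 5.95
tool_pos: [0.5356, -0.0374, 0.3756]
eef_rot: [0.707, -0.022, 0.022, -0.706]
contact_force: [1.8, 0.5, -1.4]
opening: 0.269
```

{"api": "arm_command", "payload": {"deltas": [{"dx":0,"dy":0,"dz":0.03,"wx":0,"wy":0,"wz":0},{"dx":0,"dy":0,"dz":0.046,"wx":0,"wy":0,"wz":0},{"dx":0,"dy":0,"dz":0.046,"wx":0,"wy":0,"wz":0},{"dx":0,"dy":0,"dz":0.046,"wx":0,"wy":0,"wz":0},{"dx":0,"dy":0,"dz":0.046,"wx":0,"wy":0,"wz":0}]}}

```text
clock: 6.45
tool_pos: [0.5397, 0.0092, 0.3753]
eef_rot: [0.707, -0.021, 0.021, -0.707]
contact_force: [-0.2, 0.1, -2.7]
opening: 0.268
```

```bash
python3 - <<'E'
from h import *
s,c=shot("w7");print(delta(s,[.5396,.0098,.350],-3.4))
shot("t7","top");shot("s7","scene")
crop("pics/s7.png","pics/s7a.png",210,100,350,260,3.7)
E
```

```text
6.5 [0.53969438 0.00923858 0.37526615] [[0.9982, 0.0005, 0.0602], [-0.0602, -0.0005, 0.9982], [0.0005, -1.0, -0.0004]] [-0.11 -0.31 -1.28] 0.26802189565210455
(array([-0.0001,  0.0253,  0.0006]), array([ 0.0005, -0.0011,  0.0006]))
6.55 [0.53973812 0.00947514 0.37527219] [[0.9982, 0.0006, 0.0598], [-0.0598, -0.0002, 0.9982], [0.0006, -1.0, -0.0002]] [ 0.05  0.41 -1.36] 0.26692110917603884
6.6 [0.53975729 0.00977913 0.37527924] [[0.9982, 0.0007, 0.0594], [-0.0594, 0.0001, 0.9982], [0.0007, -1.0, 0.0001]] [ 0.74 -0.52 -1.68] 0.26783859791412085
```

View pics/w7.png

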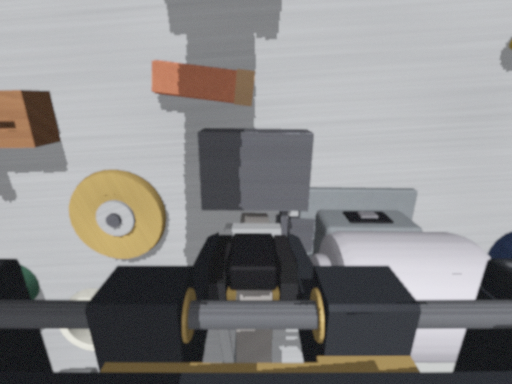

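View pics/s7a.png

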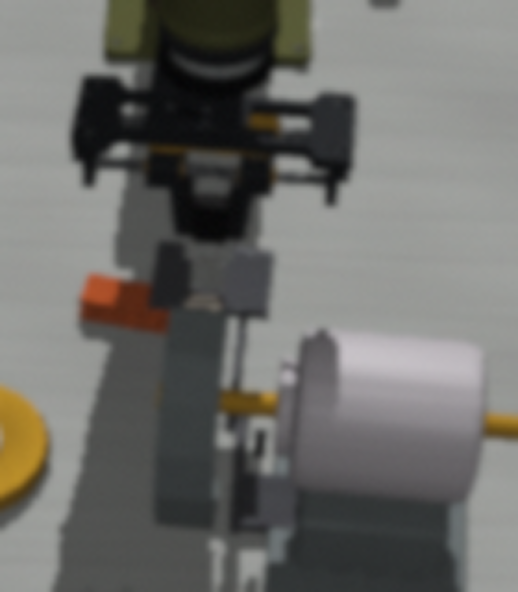

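```bash
python3 - <<'E'
from h import *
crop("pics/w7.png","pics/w7a.png",190,120,320,240,5)
E
```

```text
(no output)
```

View pics/w7a.png

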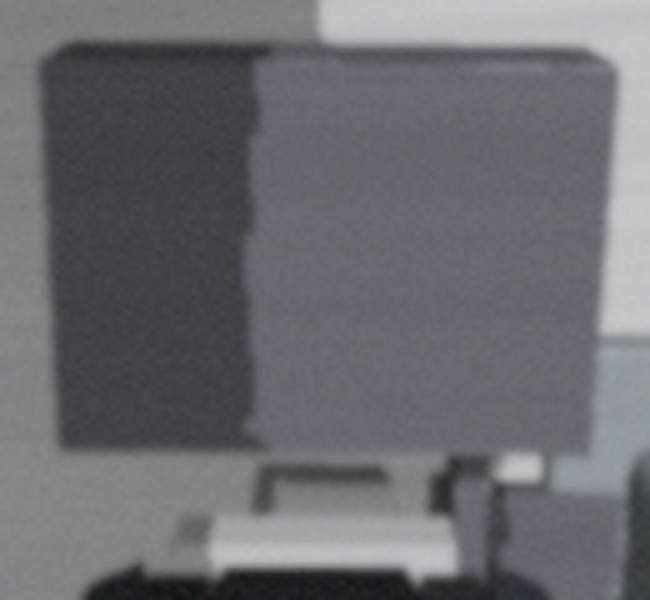

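```bash
python3 - <<'E'
from h import *
import json
c=json.load(open("w7.json"));f=lambda u,v:(190+u/5,120+v/5)
o=-np.array(c["R"]).T@c["t"];print("cam",o)
P=[plane(c,*f(*p),.134) for p in [(58,450),(592,452),(45,62),(612,68)]]
for p in P:print(p)
m=(P[0]+P[1])/2;print("rest origin",m,"outer mid",(P[2]+P[3])/2)
for a,b in [(0,1),(2,3)]: d=P[b]-P[a];print("w",np.linalg.norm(d),np.degrees(np.arctan2(-d[0],d[1])))
# gauge in hand: shoulder bottom edge of near face
zt=.37527-.147-.064
for u,v,z in [(212,515,zt+.030),(460,515,zt+.030),(212,545,zt+.038),(460,545,zt+.038)]: print(plane(c,*f(u,v),z)-np.array([.5397,.0092,0]))
# tests rest height from tri with w6
c6=json.load(open("w6.json"));g=lambda u,v:(335+u/4.5,40+v/4.5)
print(tri([(c6,*g(45,204)),(c,*f(58,450))]),tri([(c6,*g(635,213)),(c,*f(592,452))]))
E
```

```text
cam [0.45604478 0.01413554 0.35366144]
[ 0.54359377 -0.03401964  0.134     ]
[0.54920955 0.05515071 0.134     ]
[ 0.47982844 -0.02853008  0.134     ]
[0.48585364 0.05796673 0.134     ]
rest origin [0.54640166 0.01056554 0.134     ] outer mid [0.48284104 0.01471832 0.134     ]
w 0.08934700446722882 -3.60361903006534
w 0.08670641332665112 -3.984673353906359
[-0.01040733 -0.01205025  0.19427   ]
[-0.00860947  0.01847943  0.19427   ]
[-0.01021264 -0.01151716  0.20227   ]
[-0.00849266  0.01769985  0.20227   ]
(array([ 0.5442745 , -0.03435062,  0.13237996]), [np.float64(4.1826034951166055e-05), np.float64(4.182603495122736e-05)]) (array([0.55018261, 0.05554927, 0.13142345]), [np.float64(0.00013243639642662283), np.float64(0.00013243639642646266)])
```

{"api": "arm_command", "payload": {"deltas": [{"dx":0,"dy":0.01,"dz":0,"wx":0,"wy":0.002,"wz":0},{"dx":0,"dy":0.02,"dz":0,"wx":0,"wy":0.004,"wz":0},{"dx":0,"dy":0.025,"dz":0,"wx":0,"wy":0.004,"wz":0},{"dx":0,"dy":0.029,"dz":0,"wx":0,"wy":0.004,"wz":0},{"dx":0,"dy":0.032,"dz":0,"wx":0,"wy":0.004,"wz":0}]}}

```text
clock: 7.1
tool_pos: [0.5398, 0.0113, 0.3427]
eef_rot: [-0.707, 0.021, -0.021, 0.707]
contact_force: [-0.5, 0.6, -2.5]
opening: 0.263
```

```bash
python3 - <<'E'
from h import *
s,c=shot("w8")
crop("pics/w8.png","pics/w8a.png",170,150,340,300,4.5)
E
```

```text
7.15 [0.53971114 0.01128915 0.34254025] [[0.9982, -0.0001, 0.0601], [-0.0601, 0.0008, 0.9982], [-0.0002, -1.0, 0.0008]] [-0.14  0.22 -2.23] 0.2690164575078862
```

View pics/w8a.png

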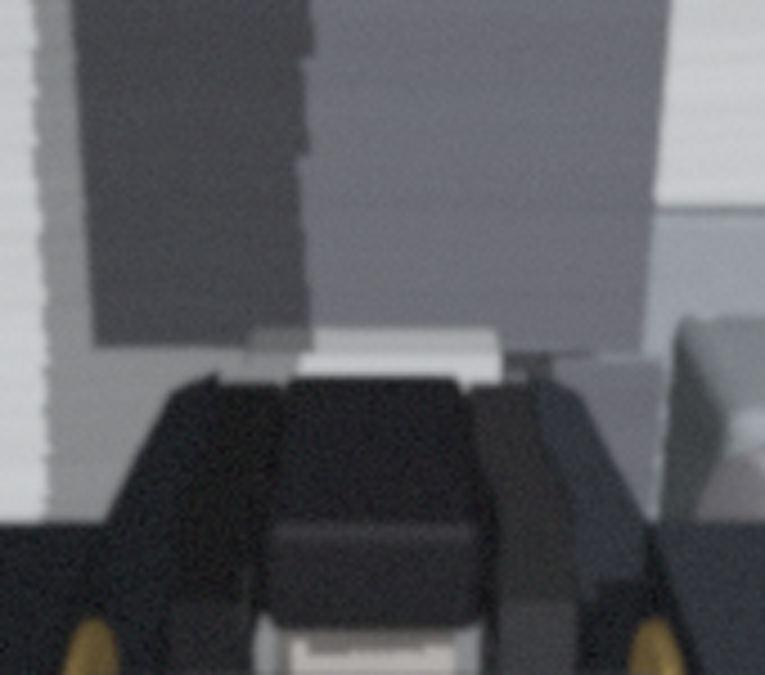

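```bash
python3 - <<'E'
from h import *
import json
c=json.load(open("w8.json"));f=lambda u,v:(170+u/4.5,150+v/4.5)
zt=.3425-.2123
p=plane(c,*f(372,328),zt+.03);q=plane(c,*f(372,352),zt+.038);L=plane(c,*f(95,347),.134);R=plane(c,*f(645,352),.134)
print(p,q,L,R,(L+R)/2)
E
```

```text
[0.53073326 0.01198408 0.1602    ] [0.53050195 0.01199222 0.1682    ] [ 0.54357846 -0.03364133  0.134     ] [0.54977412 0.05517517 0.134     ] [0.54667629 0.01076692 0.134     ]
```

{"api": "arm_command", "payload": {"deltas": [{"dx":0,"dy":0.004,"dz":-0.001,"wx":0,"wy":0,"wz":0},{"dx":0,"dy":0.008,"dz":-0.001,"wx":0,"wy":0,"wz":0},{"dx":0,"dy":0.012,"dz":-0.001,"wx":0,"wy":0,"wz":0},{"dx":0,"dy":0.012,"dz":-0.001,"wx":0,"wy":0,"wz":0},{"dx":0,"dy":0.012,"dz":-0.001,"wx":0,"wy":0,"wz":0}]}}

```text
clock: 7.65
tool_pos: [0.5398, 0.0103, 0.3313]
eef_rot: [-0.706, 0.021, -0.022, 0.707]
contact_force: [-0.5, 0.3, -2.7]
opening: 0.265
```

```bash
python3 - <<'E'
from plant import r
s=r.get_state();print(s["tool_pos"],s["contact_force"],s["moment"])
E
```

```text
[0.53976653 0.01028665 0.33127545] [-0.47997462  0.29430411 -2.68792869] [ 0.02306034  0.02594403 -0.02562396]
```

{"api": "arm_command", "payload": {"deltas": [{"dx":0,"dy":0.004,"dz":0,"wx":0,"wy":0,"wz":0},{"dx":0,"dy":0.008,"dz":0,"wx":0,"wy":0,"wz":0},{"dx":0,"dy":0.011,"dz":0,"wx":0,"wy":0,"wz":0},{"dx":0,"dy":0.012,"dz":0,"wx":0,"wy":0,"wz":0},{"dx":0,"dy":0.012,"dz":0,"wx":0,"wy":0,"wz":0}]}}

```text
clock: 8.15
tool_pos: [0.5397, 0.0102, 0.3191]
eef_rot: [-0.707, 0.021, -0.021, 0.707]
contact_force: [-0.5, -0.2, -2.1]
opening: 0.268
```

{"api": "arm_command", "payload": {"deltas": [{"dx":0,"dy":0.001,"dz":0,"wx":0,"wy":0,"wz":0},{"dx":0,"dy":0.002,"dz":0,"wx":0,"wy":0,"wz":0},{"dx":0,"dy":0.002,"dz":0,"wx":0,"wy":0,"wz":0},{"dx":0,"dy":0.002,"dz":0,"wx":0,"wy":0,"wz":0},{"dx":0,"dy":0.002,"dz":0,"wx":0,"wy":0,"wz":0}]}}

```text
clock: 8.65
tool_pos: [0.5398, 0.0103, 0.3174]
eef_rot: [-0.706, 0.021, -0.022, 0.707]
contact_force: [-0.2, 0.4, -1.4]
opening: 0.268
```

{"api": "arm_command", "payload": {"deltas": [{"dx":0,"dy":0.001,"dz":0,"wx":0,"wy":0,"wz":0},{"dx":0,"dy":0.001,"dz":0,"wx":0,"wy":0,"wz":0},{"dx":0,"dy":0.001,"dz":0,"wx":0,"wy":0,"wz":0},{"dx":0,"dy":0.001,"dz":0,"wx":0,"wy":0,"wz":0},{"dx":0,"dy":0.001,"dz":0,"wx":0,"wy":0,"wz":0}]}}

```text
clock: 9.15
tool_pos: [0.5398, 0.0103, 0.3164]
eef_rot: [-0.706, 0.021, -0.022, 0.707]
contact_force: [-0.3, 0.7, -0.3]
opening: 0.271
```

{"api": "arm_command", "payload": {"deltas": [{"dx":0,"dy":0.001,"dz":0,"wx":0,"wy":0,"wz":0},{"dx":0,"dy":0.001,"dz":0,"wx":0,"wy":0,"wz":0},{"dx":0,"dy":0.001,"dz":0,"wx":0,"wy":0,"wz":0},{"dx":0,"dy":0.001,"dz":0,"wx":0,"wy":0,"wz":0},{"dx":0,"dy":0.001,"dz":0,"wx":0,"wy":0,"wz":0}]}}

```text
clock: 9.65
tool_pos: [0.5398, 0.0103, 0.3163]
eef_rot: [-0.707, 0.021, -0.022, 0.707]
contact_force: [-2.2, 0.5, 7.5]
opening: 0.27
```

{"api": "arm_command", "payload": {"deltas": [{"dx":0,"dy":0.0005,"dz":0,"wx":0,"wy":0,"wz":0},{"dx":0,"dy":0.0005,"dz":0,"wx":0,"wy":0,"wz":0},{"dx":0,"dy":0.0005,"dz":0,"wx":0,"wy":0,"wz":0},{"dx":0,"dy":0.0005,"dz":0,"wx":0,"wy":0,"wz":0},{"dx":0,"dy":0.0005,"dz":0,"wx":0,"wy":0,"wz":0}]}}

```text
clock: 10.15
tool_pos: [0.5398, 0.0103, 0.3163]
eef_rot: [-0.707, 0.021, -0.022, 0.707]
contact_force: [-1.4, 0.2, 11.8]
opening: 0.266
```

```bash
python3 - <<'E'
from h import *
s,c=shot("w9")
crop("pics/w9.png","pics/w9a.png",170,150,340,300,4.5)
E
```

```text
10.2 [0.53977528 0.01036491 0.31629257] [[0.9982, 0.002, 0.0603], [-0.0603, 0.0003, 0.9982], [0.002, -1.0, 0.0005]] [-3.37 -0.36 11.19] 0.27001741612434466
```

View pics/w9a.png

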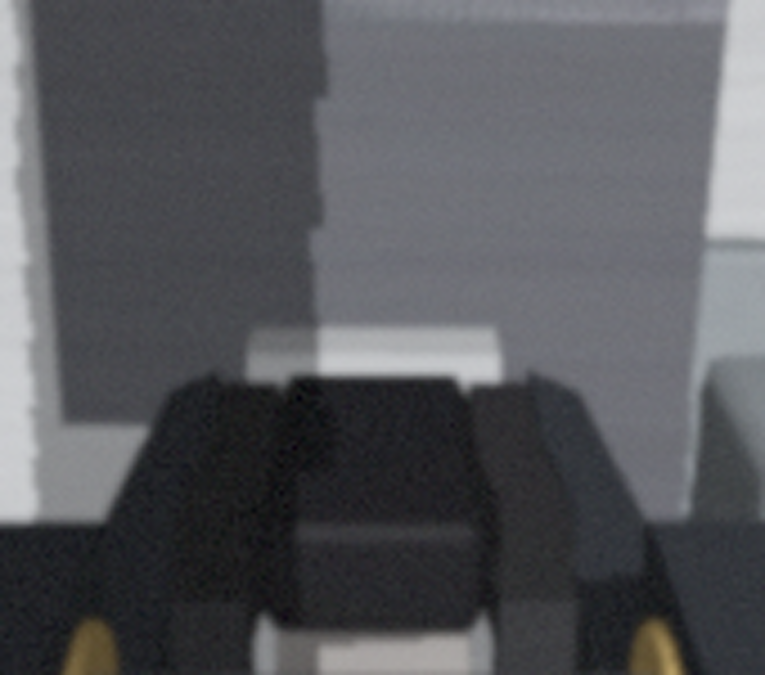

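{"api": "arm_command", "payload": {"deltas": [{"dx":0,"dy":-0.0012,"dz":0,"wx":0,"wy":0,"wz":0},{"dx":0,"dy":-0.0012,"dz":0,"wx":0,"wy":0,"wz":0},{"dx":0,"dy":-0.0012,"dz":0,"wx":0,"wy":0,"wz":0},{"dx":0,"dy":-0.0012,"dz":0,"wx":0,"wy":0,"wz":0},{"dx":0,"dy":-0.0012,"dz":0,"wx":0,"wy":0,"wz":0}]}}

```text
clock: 10.7
tool_pos: [0.5398, 0.0103, 0.3163]
eef_rot: [-0.707, 0.021, -0.022, 0.707]
contact_force: [-1.0, 0.3, 5.8]
opening: 0.268
```

{"api": "arm_command", "payload": {"deltas": [{"dx":0,"dy":0,"dz":0,"wx":0,"wy":0,"wz":0},{"dx":0,"dy":0,"dz":0,"wx":0,"wy":0,"wz":0},{"dx":0,"dy":0,"dz":0,"wx":0,"wy":0,"wz":0},{"dx":0,"dy":0,"dz":0,"wx":0,"wy":0,"wz":0},{"dx":0,"dy":0,"dz":0,"wx":0,"wy":0,"wz":0}], "claw": 0.0}}

```text
clock: 11.2
tool_pos: [0.5398, 0.0102, 0.3159]
eef_rot: [-0.706, 0.021, -0.022, 0.707]
contact_force: [0.6, -1.0, -0.7]
opening: 0.5
```

```bash
python3 - <<'E'
from h import *
s,c=shot("w10")
crop("pics/w10.png","pics/w10a.png",170,150,340,300,4.5)
E
```

```text
11.25 [0.53978524 0.0102495  0.31595973] [[0.9982, 0.0007, 0.0603], [-0.0603, 0.0008, 0.9982], [0.0007, -1.0, 0.0008]] [ 0.04 -0.12  0.4 ] 0.5033991890951834
```

View pics/w10a.png

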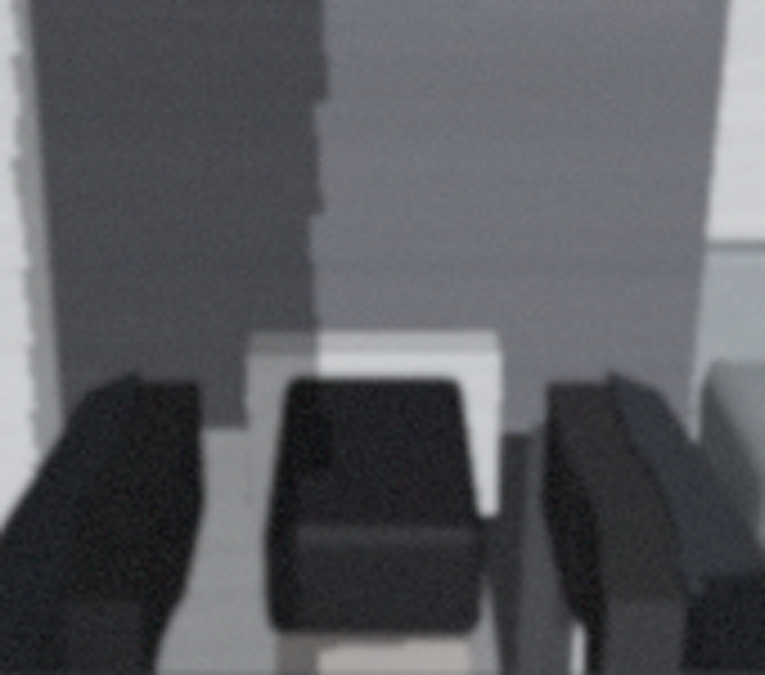

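{"api": "arm_command", "payload": {"deltas": [{"dx":0,"dy":-0.01,"dz":0,"wx":0,"wy":0,"wz":0},{"dx":0,"dy":-0.03,"dz":0,"wx":0,"wy":0,"wz":0},{"dx":0,"dy":-0.055,"dz":0,"wx":0,"wy":0,"wz":0},{"dx":0,"dy":-0.075,"dz":0,"wx":0,"wy":0,"wz":0},{"dx":-0.03,"dy":-0.08,"dz":0,"wx":0,"wy":0,"wz":0}]}}

```text
clock: 11.75
tool_pos: [0.5128, 0.0122, 0.3989]
eef_rot: [-0.706, 0.018, -0.026, 0.708]
contact_force: [-0.4, 0.0, -0.2]
opening: 0.5
```

```bash
python3 - <<'E'
from h import *
s,c=shot("w11");print(delta(s,[.45,.0155,.38],-3.6),delta(s,[.45,.0155,.284],-3.6))
crop("pics/w11.png","pics/w11a.png",170,120,340,300,3.5)
E
```

```text
11.8 [0.50590908 0.01236653 0.39812783] [[0.9982, -0.0007, 0.0597], [-0.0597, 0.0002, 0.9982], [-0.0007, -1.0, 0.0001]] [-6.36  0.2  -0.52] 0.501256519003895
(array([-0.056 ,  0.0182, -0.0002]), array([-0.0002,  0.0039, -0.0009])) (array([-0.0559,  0.1142, -0.0002]), array([-0.0002,  0.0039, -0.0009]))
```

View pics/w11a.png

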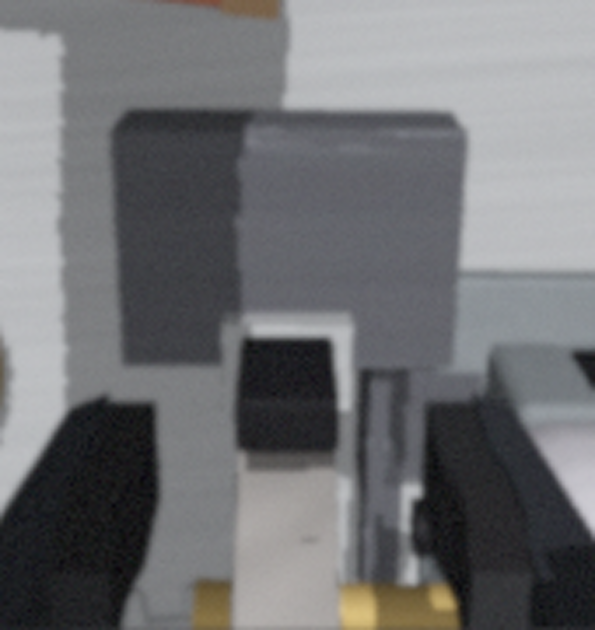

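{"api": "arm_command", "payload": {"deltas": [{"dx":-0.03,"dy":0.01,"dz":0,"wx":0,"wy":0.004,"wz":0},{"dx":-0.06,"dy":0.018,"dz":0,"wx":0,"wy":0.004,"wz":0},{"dx":-0.06,"dy":0.03,"dz":0,"wx":0,"wy":0.004,"wz":0},{"dx":-0.06,"dy":0.06,"dz":0,"wx":0,"wy":0.004,"wz":0},{"dx":-0.06,"dy":0.085,"dz":0,"wx":0,"wy":0.004,"wz":0}], "claw": -1}}

```text
clock: 12.3
tool_pos: [0.45, 0.0157, 0.3109]
eef_rot: [-0.706, 0.022, -0.023, 0.707]
contact_force: [0.1, -0.9, -0.8]
opening: 0.071
```

```bash
python3 - <<'E'
from h import *
s,c=shot("w12");print(delta(s,[.455,.0155,.284],-3.6))
E
```

```text
12.35 [0.44911068 0.01574099 0.30798047] [[0.998, -0.0034, 0.0629], [-0.0629, 0.0004, 0.998], [-0.0034, -1.0, 0.0002]] [-0.5  -0.22 -2.68] 0.02329715302674746
(array([0.006 , 0.024 , 0.0001]), array([-0.0003, -0.0001, -0.0043]))
```

View pics/w12.png

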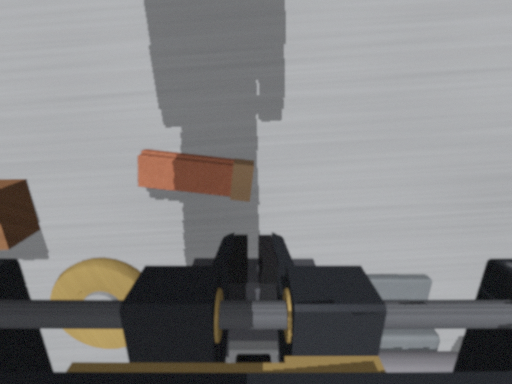

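{"api": "arm_command", "payload": {"deltas": [{"dx":0.004,"dy":0.012,"dz":0,"wx":0,"wy":0,"wz":0},{"dx":0.006,"dy":0.022,"dz":0,"wx":0,"wy":0,"wz":0},{"dx":0.008,"dy":0.022,"dz":0,"wx":0,"wy":0,"wz":0},{"dx":0.011,"dy":0.022,"dz":0,"wx":0,"wy":0,"wz":0},{"dx":0.014,"dy":0.022,"dz":0,"wx":0,"wy":0,"wz":0}]}}

```text
clock: 12.85
tool_pos: [0.4645, 0.0148, 0.2896]
eef_rot: [-0.706, 0.022, -0.023, 0.707]
contact_force: [0.3, -0.1, -0.0]
opening: 0.005
```

{"api": "arm_command", "payload": {"deltas": [{"dx":0.002,"dy":0,"dz":0,"wx":0,"wy":0,"wz":0},{"dx":0.004,"dy":0,"dz":0,"wx":0,"wy":0,"wz":0},{"dx":0.006,"dy":0,"dz":0,"wx":0,"wy":0,"wz":0},{"dx":0.008,"dy":0,"dz":0,"wx":0,"wy":0,"wz":0},{"dx":0.008,"dy":0,"dz":0,"wx":0,"wy":0,"wz":0}]}}

```text
clock: 13.35
tool_pos: [0.4717, 0.0143, 0.2889]
eef_rot: [-0.707, 0.023, -0.022, 0.707]
contact_force: [-1.9, 0.8, 0.0]
opening: 0.003
```

{"api": "arm_command", "payload": {"deltas": [{"dx":0.001,"dy":0,"dz":0,"wx":0,"wy":0,"wz":0},{"dx":0.001,"dy":0,"dz":0,"wx":0,"wy":0,"wz":0},{"dx":0.002,"dy":0,"dz":0,"wx":0,"wy":0,"wz":0},{"dx":0.003,"dy":0,"dz":0,"wx":0,"wy":0,"wz":0},{"dx":0.003,"dy":0,"dz":0,"wx":0,"wy":0,"wz":0}]}}

```text
clock: 13.85
tool_pos: [0.4738, 0.0142, 0.2888]
eef_rot: [-0.707, 0.023, -0.022, 0.707]
contact_force: [-5.6, 1.0, 3.6]
opening: 0.007
```

{"api": "arm_command", "payload": {"deltas": [{"dx":0.001,"dy":0,"dz":0,"wx":0,"wy":0,"wz":0},{"dx":0.001,"dy":0,"dz":0,"wx":0,"wy":0,"wz":0},{"dx":0.002,"dy":0,"dz":0,"wx":0,"wy":0,"wz":0},{"dx":0.002,"dy":0,"dz":0,"wx":0,"wy":0,"wz":0},{"dx":0.002,"dy":0,"dz":0,"wx":0,"wy":0,"wz":0}]}}

```text
clock: 14.35
tool_pos: [0.4756, 0.0141, 0.2888]
eef_rot: [-0.707, 0.023, -0.021, 0.707]
contact_force: [-5.5, 1.9, 4.6]
opening: 0.004
```

```bash
python3 - <<'E'
from h import *
s,c=shot("w13")
shot("t13","top")
crop("pics/t13.png","pics/t13a.png",190,140,290,250,5)
crop("pics/w13.png","pics/w13a.png",120,180,400,384,2.5)
E
```

```text
14.4 [0.47558263 0.01403096 0.28882957] [[0.998, -0.0026, 0.0631], [-0.0631, 0.0001, 0.998], [-0.0026, -1.0, -0.0]] [-6.11  0.18  4.3 ] 0.0006351257304504645
14.45 [0.47558286 0.01404964 0.28884574] [[0.998, -0.0026, 0.0631], [-0.0631, 0.0001, 0.998], [-0.0026, -1.0, -0.0]] [-6.28  0.21  4.  ] 0.005383592098711909
```

View pics/w13a.png

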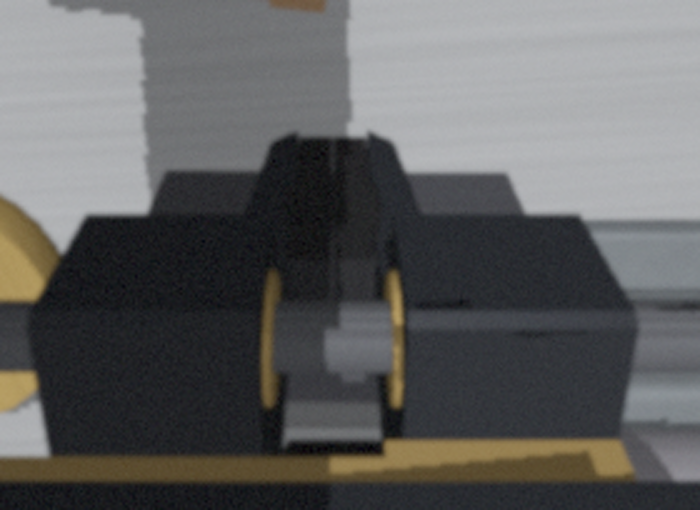

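View pics/t13a.png

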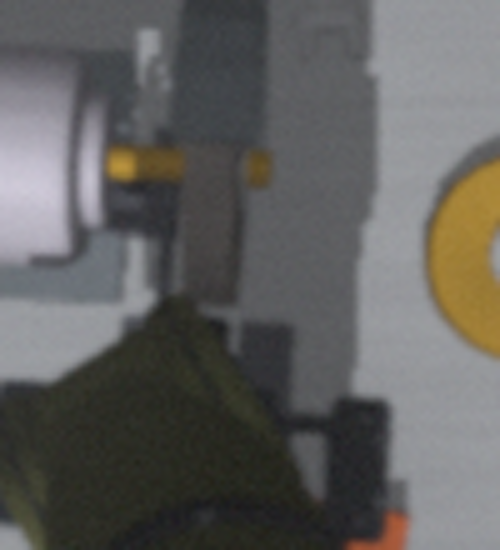

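{"api": "arm_command", "payload": {"deltas": [{"dx":0.0005,"dy":0,"dz":0,"wx":0,"wy":0,"wz":0},{"dx":0.001,"dy":0,"dz":0,"wx":0,"wy":0,"wz":0},{"dx":0.001,"dy":0,"dz":0,"wx":0,"wy":0,"wz":0},{"dx":0.001,"dy":0,"dz":0,"wx":0,"wy":0,"wz":0},{"dx":0.001,"dy":0,"dz":0,"wx":0,"wy":0,"wz":0}]}}

```text
clock: 14.95
tool_pos: [0.4765, 0.014, 0.2888]
eef_rot: [0.707, -0.023, 0.021, -0.707]
contact_force: [-6.9, 0.7, 4.6]
opening: 0.003
```

{"api": "arm_command", "payload": {"deltas": [{"dx":0.0005,"dy":0,"dz":0,"wx":0,"wy":0,"wz":0},{"dx":0.001,"dy":0,"dz":0,"wx":0,"wy":0,"wz":0},{"dx":0.001,"dy":0,"dz":0,"wx":0,"wy":0,"wz":0},{"dx":0.001,"dy":0,"dz":0,"wx":0,"wy":0,"wz":0},{"dx":0.001,"dy":0,"dz":0,"wx":0,"wy":0,"wz":0}]}}

```text
clock: 15.45
tool_pos: [0.477, 0.014, 0.2888]
eef_rot: [0.707, -0.024, 0.021, -0.707]
contact_force: [-6.2, 1.4, 4.9]
opening: 0.01
```

{"api": "arm_command", "payload": {"deltas": [{"dx":0.0005,"dy":0,"dz":0,"wx":0,"wy":0,"wz":0},{"dx":0.001,"dy":0,"dz":0,"wx":0,"wy":0,"wz":0},{"dx":0.001,"dy":0,"dz":0,"wx":0,"wy":0,"wz":0},{"dx":0.001,"dy":0,"dz":0,"wx":0,"wy":0,"wz":0},{"dx":0.001,"dy":0,"dz":0,"wx":0,"wy":0,"wz":0}]}}

```text
clock: 15.95
tool_pos: [0.4774, 0.014, 0.2887]
eef_rot: [0.707, -0.024, 0.02, -0.707]
contact_force: [-9.0, 2.6, 6.2]
opening: 0.006
```

{"api": "arm_command", "payload": {"deltas": [{"dx":0.0005,"dy":0,"dz":0,"wx":0,"wy":0,"wz":0},{"dx":0.001,"dy":0,"dz":0,"wx":0,"wy":0,"wz":0},{"dx":0.001,"dy":0,"dz":0,"wx":0,"wy":0,"wz":0},{"dx":0.001,"dy":0,"dz":0,"wx":0,"wy":0,"wz":0},{"dx":0.001,"dy":0,"dz":0,"wx":0,"wy":0,"wz":0}]}}

```text
clock: 16.45
tool_pos: [0.4777, 0.014, 0.2886]
eef_rot: [0.707, -0.025, 0.019, -0.706]
contact_force: [-10.4, 2.1, 7.6]
opening: 0.005
```

{"api": "arm_command", "payload": {"deltas": [{"dx":0.001,"dy":0,"dz":0,"wx":0,"wy":0,"wz":0},{"dx":0.002,"dy":0,"dz":0,"wx":0,"wy":0,"wz":0},{"dx":0.002,"dy":0,"dz":0,"wx":0,"wy":0,"wz":0},{"dx":0.002,"dy":0,"dz":0,"wx":0,"wy":0,"wz":0},{"dx":0.002,"dy":0,"dz":0,"wx":0,"wy":0,"wz":0}]}}

```text
clock: 16.95
tool_pos: [0.4784, 0.014, 0.2885]
eef_rot: [0.707, -0.026, 0.018, -0.706]
contact_force: [-13.2, 3.4, 10.1]
opening: 0.006
```

```bash
python3 - <<'E'
from h import *
s,c=shot("w14")
R=np.array(Rot.from_quat(s["eef_rot"]).as_matrix());print("tip",s["tool_pos"]+R@[.009,.160,0])
E
```

```text
17.0 [0.47833155 0.01397903 0.28845875] [[0.998, -0.0112, 0.062], [-0.062, -0.0011, 0.9981], [-0.0111, -0.9999, -0.0018]] [-13.52   2.96  10.23] 0.0028038907824246293
tip [0.48552832 0.01323874 0.12836922]
```

{"api": "arm_command", "payload": {"deltas": [{"dx":0.001,"dy":0,"dz":0,"wx":0,"wy":0,"wz":0},{"dx":0.002,"dy":0,"dz":0,"wx":0,"wy":0,"wz":0},{"dx":0.003,"dy":0,"dz":0,"wx":0,"wy":0,"wz":0},{"dx":0.003,"dy":0,"dz":0,"wx":0,"wy":0,"wz":0},{"dx":0.003,"dy":0,"dz":0,"wx":0,"wy":0,"wz":0}]}}

```text
clock: 17.5
tool_pos: [0.4793, 0.014, 0.2882]
eef_rot: [0.708, -0.027, 0.016, -0.706]
contact_force: [-18.7, 4.8, 14.8]
opening: 0.001
```

{"api": "arm_command", "payload": {"deltas": [{"dx":0.001,"dy":0,"dz":0,"wx":0,"wy":0,"wz":0},{"dx":0.002,"dy":0,"dz":0,"wx":0,"wy":0,"wz":0},{"dx":0.002,"dy":0,"dz":0,"wx":0,"wy":0,"wz":0},{"dx":0.002,"dy":0,"dz":0,"wx":0,"wy":0,"wz":0},{"dx":0.002,"dy":0,"dz":0,"wx":0,"wy":0,"wz":0}]}}

```text
clock: 18.0
tool_pos: [0.4799, 0.014, 0.2882]
eef_rot: [0.708, -0.029, 0.014, -0.706]
contact_force: [-21.9, 5.9, 17.5]
opening: 0.006
```

```bash
python3 - <<'E'
from h import *
s,c=shot("w15")
R=np.array(Rot.from_quat(s["eef_rot"]).as_matrix());print("tip",s["tool_pos"]+R@[.009,.160,0])
E
```

```text
18.05 [0.47993673 0.01405805 0.28816789] [[0.998, -0.02, 0.0607], [-0.0608, -0.0025, 0.9981], [-0.0199, -0.9998, -0.0037]] [-21.68   4.78  17.65] 0.004046571783651318
tip [0.48571163 0.01311086 0.12802185]
```

{"api": "arm_command", "payload": {"deltas": [{"dx":-0.004,"dy":0,"dz":0,"wx":0,"wy":0,"wz":0},{"dx":-0.008,"dy":0,"dz":0,"wx":0,"wy":0,"wz":0},{"dx":-0.014,"dy":0,"dz":0,"wx":0,"wy":0,"wz":0},{"dx":-0.025,"dy":0,"dz":0,"wx":0,"wy":0,"wz":0},{"dx":-0.04,"dy":0,"dz":0,"wx":0,"wy":0,"wz":0}]}}

```text
clock: 18.55
tool_pos: [0.4493, 0.0159, 0.2892]
eef_rot: [-0.706, 0.021, -0.025, 0.707]
contact_force: [-0.5, 0.7, 0.7]
opening: 0.0
```

{"api": "arm_command", "payload": {"deltas": [{"dx":0,"dy":-0.03,"dz":0,"wx":0,"wy":0,"wz":0},{"dx":0,"dy":-0.07,"dz":0,"wx":0,"wy":0,"wz":0},{"dx":0.02,"dy":-0.1,"dz":0,"wx":0,"wy":0,"wz":0},{"dx":0.05,"dy":-0.11,"dz":0,"wx":0,"wy":0,"wz":0},{"dx":0.08,"dy":-0.11,"dz":0,"wx":0,"wy":0,"wz":0}]}}

```text
clock: 19.05
tool_pos: [0.53, 0.0104, 0.4019]
eef_rot: [-0.706, 0.02, -0.026, 0.707]
contact_force: [1.0, 0.1, -0.4]
opening: 0.006
```

```bash
python3 - <<'E'
from h import *
s,c=shot("w16")
crop("pics/w16.png","pics/w16a.png",170,120,340,300,3.5)
print(delta(s,[.635,-.085,.40],-3.6))
E
```

```text
19.1 [0.53441941 0.00986822 0.40108377] [[0.9977, 0.0138, 0.0661], [-0.0662, 0.0025, 0.9978], [0.0136, -0.9999, 0.0034]] [ 5.48 -0.85  1.11] 0.0035569278914779254
(array([ 0.1066,  0.0022, -0.088 ]), array([-0.0043, -0.0043,  0.0174]))
```

View pics/w16.png

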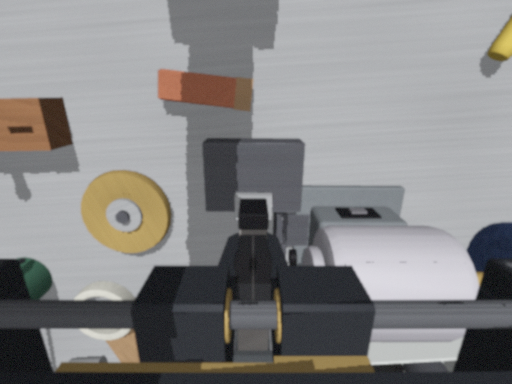

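{"api": "arm_command", "payload": {"deltas": [{"dx":0.02,"dy":0,"dz":-0.03,"wx":0,"wy":0,"wz":0.01},{"dx":0.05,"dy":0.0,"dz":-0.06,"wx":0,"wy":0,"wz":0.01},{"dx":0.08,"dy":0.005,"dz":-0.088,"wx":0,"wy":0,"wz":0.01},{"dx":0.1,"dy":0.02,"dz":-0.1,"wx":0,"wy":0,"wz":0.01},{"dx":0.107,"dy":0.04,"dz":-0.1,"wx":0,"wy":0,"wz":0.01}]}}

```text
clock: 19.6
tool_pos: [0.6307, -0.0998, 0.3591]
eef_rot: [0.707, -0.025, 0.024, -0.706]
contact_force: [0.0, -0.3, -0.1]
opening: 0.003
```

```bash
python3 - <<'E'
from h import *
s,c=shot("w17")
crop("pics/w17.png","pics/w17a.png",320,20,512,180,4)
E
```

```text
19.65 [ 0.62953674 -0.09806166  0.35515427] [[0.9977, -0.0074, 0.0668], [-0.0668, 0.0007, 0.9978], [-0.0074, -1.0, 0.0002]] [ 0.23  0.09 -2.69] 0.010821748185424723
```

View pics/w17a.png

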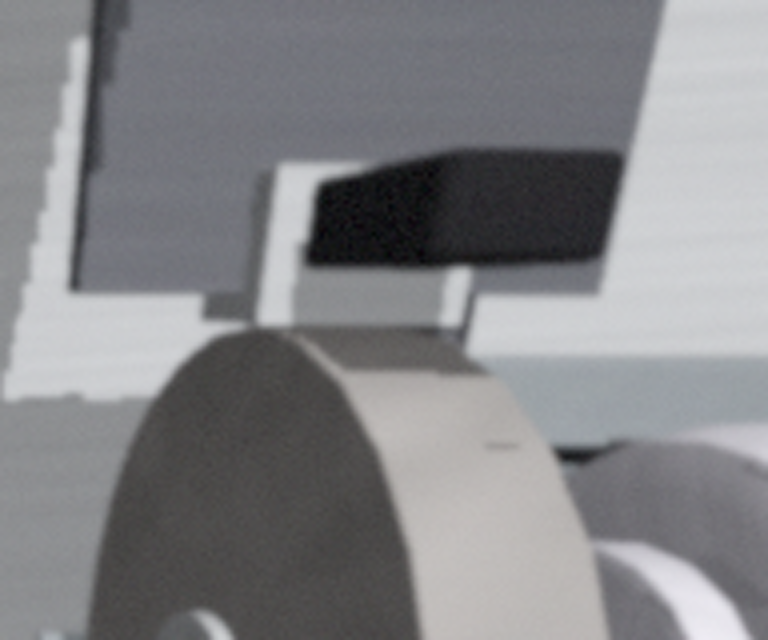

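```bash
python3 - <<'E'
from h import *
import json
c=json.load(open("w17.json"));f=lambda u,v:(320+u/4,20+v/4)
L=plane(c,*f(76,291),.134);R=plane(c,*f(602,293),.134);a=plane(c,*f(268,327),.13)
d=R-L;n=np.array([d[1],-d[0]])/np.hypot(d[0],d[1])
print(L,R,a,"gap",(a-L)[:2]@n,"yaw",np.degrees(np.arctan2(-d[0],d[1])))
# shoulder near edge (z=.142) and flush face top edge
for u,v,z in [(278,162,.142),(258,325,.142),(290,325,.142),(445,325,.142),(308,263,.18),(605,255,.18),(430,265,.18),(455,150,.18),(620,155,.18)]: print(plane(c,*f(u,v),z))
E
```

```text
[ 0.54864245 -0.0358006   0.134     ] [0.55482245 0.05377682 0.134     ] [ 0.55686791 -0.00096786  0.13      ] gap 0.005808522665977002 yaw -3.9466167891978716
[ 0.53136177 -0.00676098  0.142     ]
[ 0.55587713 -0.00802267  0.142     ]
[ 0.55622459 -0.0027524   0.142     ]
[0.55789878 0.02282473 0.142     ]
[ 0.54682342 -0.01881383  0.18      ]
[0.54834265 0.01995052 0.18      ]
[ 0.54810947 -0.00282475  0.18      ]
[ 0.53446039 -0.00135007  0.18      ]
[0.53637842 0.01980727 0.18      ]
```

{"api": "arm_command", "payload": {"deltas": [{"dx":0,"dy":-0.02,"dz":0,"wx":0,"wy":0,"wz":0},{"dx":0,"dy":-0.04,"dz":0,"wx":0,"wy":0,"wz":0},{"dx":0,"dy":-0.04,"dz":0,"wx":0,"wy":0,"wz":0},{"dx":0,"dy":-0.04,"dz":0,"wx":0,"wy":0,"wz":0},{"dx":0,"dy":-0.04,"dz":0,"wx":0,"wy":0,"wz":0}]}}

```text
clock: 20.15
tool_pos: [0.6281, -0.0959, 0.3983]
eef_rot: [-0.706, 0.025, -0.019, 0.707]
contact_force: [0.2, 0.2, 0.9]
opening: 0.007
```

```bash
python3 - <<'E'
from h import *
from plant import r
shot("w18");print(r.finish_job())
a=cv2.imread("pics/w17.png")
E
```

```text
20.2 [ 0.62808525 -0.09590741  0.39818327] [[0.998, -0.0085, 0.0632], [-0.0632, 0.0012, 0.998], [-0.0085, -1.0, 0.0006]] [-0.39  0.1   0.26] 0.005820305290265688
the job is handed in; nothing more can be done
None
```

View pics/w18.png

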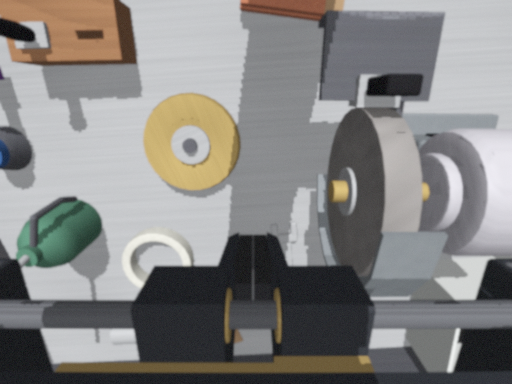

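I handed the job in at about 20 s of the 56 s allowed. The gauge was standing released and nipped between the rest and the stone, and the arm was clear of everything. No verdict came back.

**What I did:** I gripped the gauge across its handle and lifted it out of the rack. I lowered the blade into the gap, which I measured at about 10 mm, and pressed it down with about 12 N. Then I let go and pushed the rest's lip with closed fingers. The rest slid at about 6 N, then stopped moving, and I held the push up to about 22 N before backing off.

**Last checks**
- **Position:** the gauge stands square and upright as far as the picture shows. It is about 1 mm from the stone's middle in y, with its flush side against the stone.
- **Bystanders:** I touched none of them, and those visible in the last picture looked undisturbed. I did not measure their positions.
- **Gap:** my picture measurement gave about 5.8 mm rather than the blade's 5 mm. That is under the 6.6 mm limit and within the 1–2 mm accuracy of the cameras.
- **Nip force:** I could not measure the force left after backing off. I judge the blade nipped because the rest held still while the push rose to 22 N against about 6 N of sliding friction.
- **Rest height:** the two-view measurement came out about 2 mm below the stated 134 mm. The blade's shoulder still touched down at the height I expected from the stated figures.

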